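# Level the gel-casting table and ready it for casting

## Task

Get the gel-casting table ready. First, with the plate still empty, turn the orange and the blue knob until the white plate is level both ways; then set the green tray gently, right side up, inside the black outline on the plate, its long sides along the outline's long sides, and let go. Last, swing the comb arm by the red peg at its free end over the tray until it is against its red stop, and leave the bottle, the tube box and the mini centrifuge alone.

Things in the scene. Friction and masses are not known exactly. Their poses are not given: they have to be found in the camera images.
- leveller: The casting table's fixed foot: grey plastic slab 270 (x) x 275 (y) x 12 mm, slab centre 12 mm to -y of the origin. Origin: on the bench surface, under the middle of the plate when level; x points from the blue knob's side to the comb arm's pivot, y to the hinge side away from the orange knob, z up. It does not move.
- spot (a point): Centre of the black rectangular outline (82 x 122 mm outside, lines 3 mm, inside 76 in x by 116 in y) on top of the white plate (150 in x by 176 in y, 8 mm thick). Top surface; turns with the plate: its z axis is the plate's normal and is vertical when the plate is level. About 54 mm above the bench when level.
- frame (a joint): Tilt of the steel frame carrying the plate, about the hinge along its +y side (along the foot's x axis). 0 = level, positive = the side by the orange knob is high, rad. Range -0.08 to 0.08. Driven only by the orange knob: turned clockwise seen from above it raises that side by 0.05 rad per rad of knob turn, counter-clockwise lowers it. Stays as left.
- plate (a joint): Tilt of the white plate relative to that frame, about the hinge along its +x side (along the foot's y axis). 0 = level, positive = the side by the blue knob is high, rad. Range -0.08 to 0.08. Driven only by the blue knob: clockwise seen from above raises that side by 0.05 rad per rad of knob turn, counter-clockwise lowers it. Stays as left. The plate is level when both tilts are 0.
- knob_a_grip (a point): Middle of the orange knob: round, ribbed, 44 mm diameter, 28 mm tall, vertical axis, on a fixed 34 mm diameter aluminium column beside the plate's -y side. This point is on the axis at mid height, 99 mm above the bench; knob spans 85 to 113 mm. Turns with about 0.12 N m, does not move up or down; turns up to 1.6 rad either way from level. Free all round for fingers.
- knob_b_grip (a point): Middle of the blue knob, same size and behaviour as the orange one, on a like column beside the plate's -x side (robot side). Its column stands on the steel frame and tilts with it (up to 0.08 rad); when the frame is level its axis is vertical and this point is 99 mm above the bench.
- tray: Loose green open-topped gel tray, 60 (x) x 100 (y) x 24 (z) mm outside, walls and floor 4 mm, about 0.14 kg. Origin: centre of its underside; y along its length, z up through the open top. Starts lying flat and right side up on the bench to the right of the casting table. Either way round will do.
- comb_arm (a joint): Angle of the comb arm about its vertical pin, rad. 0 = against the red stop, arm over the middle of the plate pointing to the foot's -x; grows (clockwise from above, free end to the foot's +y) to 1.5 as it is swung clear. Light friction, about 0.06 N m; stays where left.
- comb_pin (a point): On the comb arm's fixed vertical pin, 115 mm to the foot's +x from its origin, 110 mm above the bench, level with the top of the arm's bar.
- comb_peg (a point): Middle of the free part of the red upright peg at the arm's free end: 16 mm diameter, stands from the bar's top (110 mm above the bench) to 150 mm; this point is 130 mm above the bench on the peg's axis, 165 mm from the pin. The aluminium bar is 16 mm wide and 12 mm thick; white comb teeth under it end 82 mm above the bench, clear of the tray's rim (78 mm) when the tray stands on the level plate.
- bottle: Bystander: white bottle with blue cap, 64 mm diameter, 130 mm tall. Origin: centre of its underside.
- tube_box: Bystander: black box of blue tubes, 80 x 120 x 51 mm. Origin: centre of its underside.
- minifuge: Bystander: green mini centrifuge with clear dome, 130 mm diameter, 94 mm tall. Origin: centre of its underside.
Not all that is in view belongs to the job. There is more than one size of the tray; the one meant has the size given above.

How it is judged:
By the outcome, as a careful person would: the job done as asked, in the order asked, and still so for the second after the job is handed in, with the robot touching nothing.
It also fails if it takes over 72 s, if anything falls off the work surface, if the arm or the gripper's body presses on something with over 40 N, if the wrist force passes 120 N, or if a joint passes its speed limit or range.

## Robot

A 7-joint arm with a two-finger parallel gripper is mounted at the origin on the work surface. World frame = base frame: x ahead of the robot, y to its left, z up, the work surface at z = 0. Lengths are in m, angles in rad, forces in N, time in s.
With the tool pointing down it reaches from about 0.425 to 0.875 m from the base axis. Payload 8.4 kg.
Tool frame: the origin (TCP) lies where the fingers leave the gripper's body, on its centre line; the fingertips stand 73 mm ahead of it and the grasp point (between the pads) lies 54 mm ahead of it; z points along the fingers, y is the direction in which the jaws open and shut (so a half turn about z gives the same grasp; the last joint's range is limited). The gripper opens to 85 mm and grips with 20 to 120 N. Pads are 22 mm wide; open, the fingers measure 114 mm over their backs; the gripper's body (76 mm by 85 mm) begins 54 mm behind the grasp point. The pads swing forward as they close: fully open they stand 13 mm farther back than shut.
Start: joints at [-1.263, 0.333, 0.04, 1.465, -0.013, 1.343, -0.059], TCP at [0.257, 0.597, 0.304] pointing down, gripper open.
Joint ranges: [-2.58, 2.58], [-0.38, 2.09], [-1.3, 1.39], [0.25, 2.4], [-1.5, 4.64], [0.08, 2.09], [-2.65, 2.65]. Speed limits (rad/s): [2.22, 2.22, 2.79, 2.79, 3.14, 3.14, 3.14].

## Interface

Orientations are given as a unit quaternion [w, x, y, z].
In Python, from bench import arm gives the robot as it stands.
- The arm moves only by the tool carry_out, never from a script. Its arguments are lists of equal length, an entry for each row: "slide": the shift along the tool's x, y, z as a fraction of full scale, a list of three; "turn": the turn, a rotation vector about the tool's x, y, z as a fraction of full scale, a list of three; "claw": the opening in per cent of the stroke, from 0 (shut) to 100 (fully open). In form: {"slide": [[tx, ty, tz], ...], "turn": [[wx, wy, wz], ...], "claw": [claw, ...]}. A call has 1 to 20 rows; each row shifts and turns the pose as measured when the row begins, along the tool's axes as they then stand; what a row does not reach is not made up. Full scale, the value 1, is 50 cm for a shift and 6 degrees for a turn. A row lasts 1/12 s, in which the tool goes at most 41.7 mm and 7.16 degrees, less where a joint would pass 70% of its speed; a pose out of reach is approached as far as the arm can. A call with a number of a shift or a turn outside -1 to 1 is refused whole. A call with a gripper value outside its range is refused whole. The fingers move at their own pace and stop on an object; "force" is the grip in N (left out, the last holds). Time passes only in rows, so rows that do not move let the fingers close. It gives the time, the measured TCP pose, the force and the opening at its end, in the units of the state.
- arm.state(): the state, without advancing time (a new reading comes with each control period).
- arm.camera(name): name is "side" or "top" or "wrist"; returns (picture, depth): 384x512x3 uint8, red, green, blue; 384x512 float32, m along the optical axis (not along the pixel's ray), 0 where there is no reading.
- arm.camera_model(name): a dict with "K" (3x3 intrinsics, pixels), "R" (3x3) and "t" (3): a world point X has camera coordinates R X + t. Camera axes: x right, y down, z forward; pixel columns grow to the right and rows downward; lengths in m; the calibration is good to about 2 mm. A picture is of the moment at which its call begins: read the wrist's pose just before it. camera_model takes no time and is no camera call; for the wrist camera it gives the pose at the moment of the call.
- arm.job_done(): hands the job in, once; it reports no verdict.
The state is a dict: "clock": time; "joints": joint angles; "qvel": joint speeds; "effort": joint torques, N m; "tcp_pos": TCP position; "tcp_rot": TCP orientation; "ft_force": force on the tool from outside, world axes, zero at the start; "torque": the same for the moment, N m; "finger_gap": opening from 0.0 (shut) to 1.0 (fully open).
Only numpy, scipy, OpenCV 4.12 (cv2) and the standard library are available. Lean on these libraries where they do the work, as an engineer would, in place of code of your own. Each camera call takes 0.05 s, during which the arm holds its last target.

## Working session

There is one attempt and no reset: what is moved stays moved. The work goes in short steps, Python scripts to look and compute and a tool call to move; the robot and the scene stay as the last step left them, time stands still between calls to the robot, and variables do not carry over. Pictures are saved under pics/ and viewed, and the job is handed in when it is done.

Besides the shell and the picture viewer there is one more tool, called after ">>>" by a JSON object that holds its "api" and its "payload", one argument or row to a line. carry_out: Moves the arm, as the interface text tells. Shift numbers are shares of 50 cm and turn numbers shares of 6 degrees, none past 1 either way. Its arguments: {"type":"object","properties":{"slide":{"type":"array"},"turn":{"type":"array"},"claw":{"type":"array"},"force":{"type":"number"}},"required":["slide","turn","claw"]}

```bash
ls; mkdir -p pics
python3 - <<'E'
from bench import arm
import cv2,numpy as np
print(arm.state())
for n in ['top','side','wrist']:
    m=arm.camera_model(n); p,d=arm.camera(n)
    cv2.imwrite(f'pics/{n}0.png',p[:,:,::-1]); np.savez(f'{n}0.npz',p=p,d=d,**m)
    print(n,m)
E
```

```text
pics
{'clock': 0.0, 'joints': array([-1.2632152 ,  0.33390995,  0.03988624,  1.46628323, -0.01340793,
        1.34329215, -0.05849267]), 'qvel': array([ 0.0012004 , -0.00075064,  0.00040473,  0.00153279, -0.00129289,
        0.00038919,  0.00028507]), 'effort': array([ 7.40617324e-04, -6.58564782e+01,  1.36551149e+00, -4.05556154e+01,
        1.67710322e-02,  1.29186755e-02, -5.14055751e-05]), 'tcp_pos': array([0.25706483, 0.59663559, 0.3030161 ]), 'tcp_rot': array([-1.11634567e-04,  2.02002657e-01,  9.79384636e-01, -8.05554635e-04]), 'ft_force': array([ 0.46195028, -0.38322145, -0.81885087]), 'torque': array([ 0.00158618, -0.06543953,  0.03603854]), 'finger_gap': 0.9994747983567039}
top {'K': array([[475.47216101,   0.        , 253.61055314],
       [  0.        , 475.47216101, 185.98606387],
       [  0.        ,   0.        ,   1.        ]]), 'R': array([[ 0.02896727, -0.99956426, -0.00567382],
       [-0.98397537, -0.02751552, -0.17616856],
       [ 0.17593568,  0.01068602, -0.98434366]]), 't': array([-0.0390449 ,  0.51147901,  1.57108977])}
side {'K': array([[359.31147003,   0.        , 256.27574026],
       [  0.        , 359.31147003, 192.72498383],
       [  0.        ,   0.        ,   1.        ]]), 'R': array([[ 0.79031743, -0.61240376,  0.01897331],
       [-0.33987178, -0.46395537, -0.81806637],
       [ 0.50978969,  0.64008362, -0.57481078]]), 't': array([-0.4261574 ,  0.25235775,  1.0557883 ])}
wrist {'K': array([[322.34215403,   0.        , 255.30240501],
       [  0.        , 322.34215403, 187.66175545],
       [  0.        ,   0.        ,   1.        ]]), 'R': array([[ 0.39628649,  0.91812521, -0.00176496],
       [ 0.87085909, -0.37527497,  0.31744787],
       [ 0.29079455, -0.12733733, -0.94827408]]), 't': array([-0.6499265 , -0.04016259,  0.38075027])}
```

View pics/top0.png

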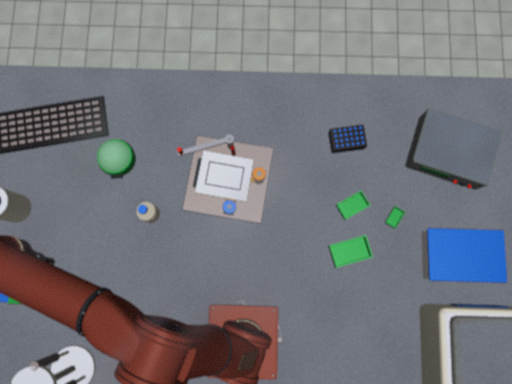

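View pics/side0.png

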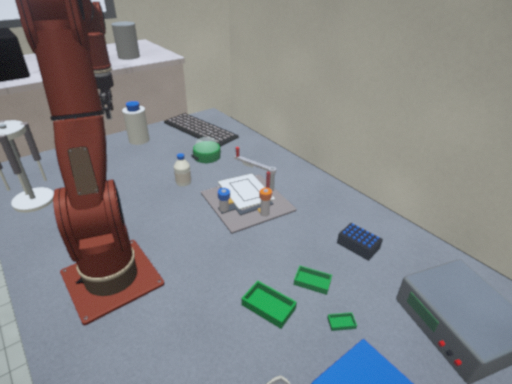

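View pics/wrist0.png

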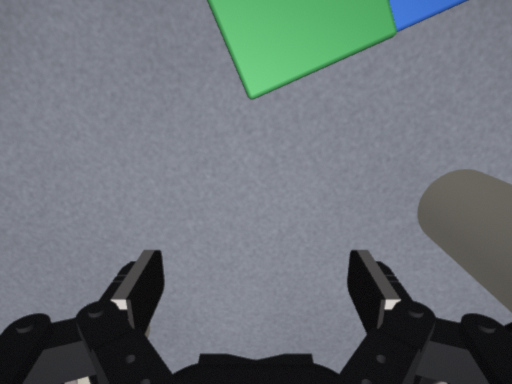

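```bash
cat > h.py <<'E'
import numpy as np,cv2
def load(f):
    z=np.load(f); return {k:z[k] for k in z.files}
def snap(name,tag):
    from bench import arm
    m=arm.camera_model(name); p,d=arm.camera(name)
    cv2.imwrite(f'pics/{name}{tag}.png',p[:,:,::-1]); np.savez(f'{name}{tag}.npz',p=p,d=d,**m)
    return dict(p=p,d=d,**m)
def cloud(c):
    v,u=np.mgrid[0:384,0:512]; K=c['K']; d=c['d']
    X=np.stack([(u-K[0,2])/K[0,0]*d,(v-K[1,2])/K[1,1]*d,d],-1)
    W=(X-c['t'])@c['R']; W[d<=0]=np.nan
    return W
def ray_z(c,uv,z):
    uv=np.asarray(uv,float).reshape(-1,2); K=c['K']
    r=np.c_[(uv[:,0]-K[0,2])/K[0,0],(uv[:,1]-K[1,2])/K[1,1],np.ones(len(uv))]@c['R']
    o=-c['R'].T@c['t']
    return o+r*((z-o[2])/r[:,2])[:,None]
def proj(c,X):
    q=(np.atleast_2d(X)@c['R'].T+c['t'])@c['K'].T; return q[:,:2]/q[:,2:]
def hsv(c): return cv2.cvtColor(c['p'],cv2.COLOR_RGB2HSV)
def blobs(mask,amin=15):
    n,l,s,ce=cv2.connectedComponentsWithStats(mask.astype(np.uint8))
    return [(l==i,s[i],ce[i]) for i in range(1,n) if s[i,4]>=amin]
E
python3 - <<'E'
from h import *
np.set_printoptions(precision=4,suppress=True)
for n in ['top','side']:
    c=load(n+'0.npz'); W=cloud(c); H=hsv(c)
    col={'green':((50,85),120),'orange':((8,18),150),'blue':((105,125),130),'red':((0,6),150)}
    for k,((a,b),s) in col.items():
        for m,st,ce in blobs((H[...,0]>=a)&(H[...,0]<=b)&(H[...,1]>s)&(H[...,2]>60),12):
            w=W[m]; w=w[~np.isnan(w[:,0])]
            if len(w)<5: continue
            P=w[:,:2].astype(np.float32); r=cv2.minAreaRect(P)
            print(n,k,ce.round(1),st[4],'med',np.median(w,0),'zrange',np.percentile(w[:,2],[2,98]),'rect',np.round(r[0],3),np.round(r[1],3),round(r[2],1))
E
```

```text
top green [122.  162.2] 183 med [0.5693 0.4204 0.0471] zrange [0.0325 0.0561] rect [0.592 0.442] [0.082 0.121] 53.6
top green [352.6 204.7] 474 med [ 0.4635 -0.3683  0.0041] zrange [-0.0052  0.027 ] rect [ 0.461 -0.365] [0.056 0.099] 31.0
top green [394.5 216.9] 216 med [ 0.4253 -0.5126  0.0028] zrange [-0.0074  0.0212] rect [ 0.426 -0.51 ] [0.04  0.068] 58.5
top green [350.2 250.9] 857 med [ 0.3048 -0.3584  0.0049] zrange [-0.0038  0.0338] rect [ 0.304 -0.355] [0.075 0.129] 16.6
top green [ 12.5 300.9] 42 med [0.113  0.7249 0.1014] zrange [-0.0048  0.1067] rect [0.112 0.745] [0.018 0.076] 7.4
top orange [257.4 171.8] 34 med [ 0.5502 -0.0315  0.1104] zrange [0.1043 0.1189] rect [ 0.545 -0.038] [0.028 0.033] 1.6
top blue [360.  127.4] 14 med [ 0.7287 -0.387   0.0468] zrange [0.0382 0.0522] rect [ 0.729 -0.389] [0.01  0.012] 4.6
top blue [339.6 130.4] 13 med [ 0.7168 -0.3169  0.0459] zrange [0.0364 0.0524] rect [ 0.719 -0.319] [0.01  0.015] 49.9
top blue [360.8 132.4] 12 med [ 0.7107 -0.3895  0.0476] zrange [0.0412 0.0548] rect [ 0.712 -0.39 ] [0.009 0.013] 78.1
top blue [345.5 134.5] 
[... 4454 characters left out ...]
 368.3] 2366 med [ 0.3315 -0.6363  0.0813] zrange [0.0787 0.084 ] rect [ 0.33  -0.623] [0.1   0.206] 52.6
side red [ 76.1 228.8] 25 med [-0.0483 -0.0521  0.253 ] zrange [0.2401 0.2647] rect [-0.048 -0.052] [0.005 0.018] 67.2
side red [ 86.9 229.6] 20 med [-0.0277 -0.0595  0.2446] zrange [0.2391 0.253 ] rect [-0.028 -0.06 ] [0.007 0.022] 75.8
side red [ 84.8 237.8] 12 med [-0.0354 -0.0416  0.21  ] zrange [0.1899 0.2192] rect [-0.036 -0.032] [0.021 0.027] 14.7
side red [ 99.1 260.8] 13 med [-0.0231 -0.0671  0.1441] zrange [0.1396 0.1515] rect [-0.024 -0.068] [0.005 0.014] 68.2
side red [106.2 267.7] 23 med [-0.0133 -0.0712  0.1143] zrange [0.0973 0.1328] rect [-0.014 -0.071] [0.005 0.013] 75.2
```

Run:
```python
from h import *
a=load('top0.npz')['p'][120:230,170:290,::-1]; cv2.imwrite('pics/topcrop.png',cv2.resize(a,None,fx=6,fy=5.4,interpolation=cv2.INTER_CUBIC))
a=load('side0.npz')['p'][140:240,190:310,::-1]; cv2.imwrite('pics/sidecrop.png',cv2.resize(a,None,fx=6,fy=6,interpolation=cv2.INTER_CUBIC))
```

```text
(no output)
```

View pics/topcrop.png

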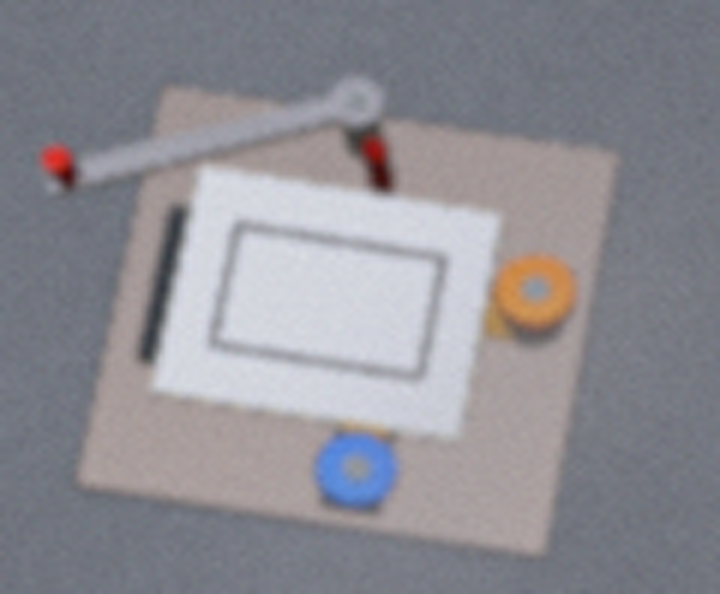

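View pics/sidecrop.png

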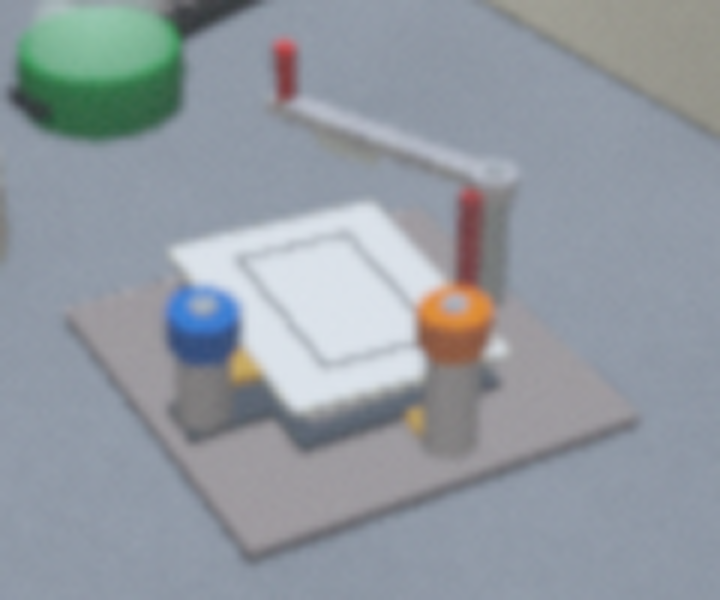

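```bash
cat > plane.py <<'E'
from h import *
def fit(P):
    for _ in range(4):
        c=P.mean(0); n=np.linalg.svd(P-c,full_matrices=False)[2][2]; n*=np.sign(n[2]); r=(P-c)@n
        P=P[abs(r)<2.5*r.std()+1e-6]
    return c,n,r.std(),len(P)
E
python3 - <<'E'
from plane import *
np.set_printoptions(precision=4,suppress=True)
for n in ['top','side']:
    c=load(n+'0.npz'); W=cloud(c); H=hsv(c)
    near=np.hypot(W[...,0]-.545,W[...,1]-.06)<.26
    # foot: brownish
    p=c['p'].astype(int)
    foot=near&((p[...,0]-p[...,2])>5)&(p[...,0]>90)&(H[...,1]<80)&(W[...,2]<.035)
    bl=sorted(blobs(foot,50),key=lambda b:-b[1][4])
    m=foot
    pts=np.argwhere(m)[:,::-1]
    X=ray_z(c,pts,.012)[:,:2].astype(np.float32)
    r=cv2.minAreaRect(X); print(n,'foot',r,m.sum())
    fc=fit(W[m]);print(' foot plane',fc)
    ben=near&(abs(W[...,2])<.03)&~foot&(np.hypot(W[...,0]-.545,W[...,1]-.06)>.215)
    print(' bench',fit(W[ben]))
    pl=near&(p.min(-1)>185)&(W[...,2]<.09)
    b=max(blobs(pl,50),key=lambda b:b[1][4]); print(b[1],b[2])
    mm=cv2.morphologyEx(b[0].astype(np.uint8),cv2.MORPH_CLOSE,np.ones((5,5)))
    cv2.imwrite(f'pics/m_{n}.png',np.hstack([m*255,mm*255])[100:260])
    cc,nn,s,k=fit(W[cv2.erode(mm,np.ones((3,3)))>0]); print(' plate',cc,nn,s,k)
    X=ray_z(c,np.argwhere(mm)[:,::-1],cc[2])[:,:2].astype(np.float32); print(cv2.minAreaRect(X))
E
```

```text
top foot ((0.5473542213439941, 0.09728167206048965), (0.33549556136131287, 0.2667558193206787), 82.3924560546875) 2763
 foot plane (array([0.5274, 0.0563, 0.0108]), array([0.001 , 0.0003, 1.    ]), np.float64(0.0036524503920053277), 2693)
 bench (array([ 0.5362,  0.059 , -0.0012]), array([-0.0001,  0.    ,  1.    ]), np.float64(0.0036654950046978376), 5215)
[ 196  151   57   50 1214] [224.0264 175.5832][ WARN:0@0.128] global loadsave.cpp:1063 imwrite_ Unsupported depth image for selected encoder is fallbacked to CV_8U.
Traceback (most recent call last):
  File "plane.py", line 4, in fit
    c=P.mean(0); n=np.linalg.svd(P-c,full_matrices=False)[2][2]; n*=np.sign(n[2]); r=(P-c)@n
                   ~~~~~~~~~~~~~^^^^^^^^^^^^^^^^^^^^^^^^^
numpy.linalg.LinAlgError: SVD did not converge
```

Run:
```python
from plane import *
np.set_printoptions(precision=4,suppress=True)
for n in ['top','side']:
    c=load(n+'0.npz'); W=cloud(c); H=hsv(c); ok=~np.isnan(W[...,0])
    near=np.hypot(W[...,0]-.545,W[...,1]-.06)<.26
    p=c['p'].astype(int)
    foot=near&((p[...,0]-p[...,2])>5)&(p[...,0]>90)&(H[...,1]<80)&(W[...,2]<.035)
    foot=cv2.morphologyEx(foot.astype(np.uint8),cv2.MORPH_OPEN,np.ones((3,3)))
    m=max(blobs(foot,50),key=lambda b:b[1][4])[0]
    X=ray_z(c,np.argwhere(m)[:,::-1],.012)[:,:2].astype(np.float32)
    print(n,'foot',cv2.minAreaRect(X),m.sum(),fit(W[m&ok]))
    pl=near&(p.min(-1)>170)&(W[...,2]<.09)
    b=max(blobs(pl,50),key=lambda b:b[1][4])
    mm=cv2.morphologyEx(b[0].astype(np.uint8),cv2.MORPH_CLOSE,np.ones((5,5)))
    cv2.imwrite(f'pics/m_{n}.png',(np.hstack([m*255,mm*255])[100:260]).astype(np.uint8))
    cc,nn,s,k=fit(W[(cv2.erode(mm,np.ones((3,3)))>0)&ok]); print(' plate',cc,nn,s,k)
    X=ray_z(c,np.argwhere(mm)[:,::-1],cc[2])[:,:2].astype(np.float32); print(cv2.minAreaRect(X))
```

```text
top foot ((0.5283997654914856, 0.13530242443084717), (0.1408100724220276, 0.2182169407606125), 83.18144226074219) 949 (array([0.4806, 0.1587, 0.0109]), array([-0.0025,  0.0056,  1.    ]), np.float64(0.0035912239812669828), 931)
 plate [0.5444 0.0764 0.0513] [ 0.0561 -0.0775  0.9954] 0.0034143007900561922 1968
((0.545002818107605, 0.07648959755897522), (0.17728419601917267, 0.15028643608093262), 81.21562194824219)Traceback (most recent call last):
  File "<stdin>", line 9, in <module>
ValueError: max() iterable argument is empty
```

```bash
cat >> h.py <<'E'
from scipy.spatial.transform import Rotation as Rn
def rot(s): return Rn.from_quat(np.r_[s['tcp_rot'][1:],s['tcp_rot'][0]]).as_matrix()
def plan(s,target,yaw=None):
    """target TCP pos; yaw deg = direction of tool y (mod 180). print shift (tool axes, m) and share, turn deg"""
    R=rot(s); d=R.T@(np.array(target)-s['tcp_pos']); 
    cur=np.degrees(np.arctan2(R[1,1],R[0,1]))
    print('clock %.2f'%s['clock'],'tcp',s['tcp_pos'].round(4),'yaw %.2f'%cur,'shift tool mm',(d*1000).round(1),'share',(d/.5).round(4))
    if yaw is not None:
        dy=(yaw-cur+90)%180-90
        # desired rotation: z down, y at yaw (nearest)
        a=np.radians(cur+dy); y=np.array([np.cos(a),np.sin(a),0]); z=np.array([0,0,-1.]); x=np.cross(y,z)
        D=np.c_[x,y,z]; rv=np.degrees(Rn.from_matrix(R.T@D).as_rotvec())
        print(' turn deg',rv.round(2),'share',(rv/6).round(3))
E
python3 - <<'E'
from h import *
np.set_printoptions(precision=4,suppress=True)
from bench import arm
s=arm.state(); R=rot(s); m=arm.camera_model('wrist')
o=-m['R'].T@m['t']; print('tool axes',R); print('cam in tool',R.T@(o-s['tcp_pos']),'cam axes in tool (rows)',m['R']@R)
E
```

```text
tool axes [[-0.9183  0.3958 -0.0004]
 [ 0.3958  0.9183 -0.0012]
 [-0.0001 -0.0013 -1.    ]]
cam in tool [ 0.0824  0.0008 -0.0696] cam axes in tool (rows) [[-0.0006  1.      0.0003]
 [-0.9483 -0.0004 -0.3173]
 [-0.3173 -0.0005  0.9483]]
```

Run:
```python
from h import *
from bench import arm
plan(arm.state(),[.545,.06,.29],8)
```

```text
clock 0.15 tcp [0.2572 0.5967 0.3032] yaw 66.69 shift tool mm [-476.8 -378.9   13.8] share [-0.9535 -0.7578  0.0275]
 turn deg [-6.000e-02  4.000e-02  5.869e+01] share [-1.000e-02  7.000e-03  9.781e+00]
```

>>> {"api": "carry_out", "payload": {
  "slide": [
    [-0.06,-0.047,0.002],
    [-0.06,-0.047,0.002],
    [-0.06,-0.047,0.002],
    [-0.06,-0.047,0.002],
    [-0.06,-0.047,0.002],
    [-0.06,-0.047,0.002],
    [-0.06,-0.047,0.002],
    [-0.06,-0.047,0.002],
    [-0.06,-0.047,0.002],
    [-0.06,-0.047,0.002],
    [-0.06,-0.047,0.002],
    [-0.06,-0.047,0.002],
    [-0.06,-0.047,0.002],
    [-0.06,-0.047,0.002],
    [-0.06,-0.047,0.002],
    [-0.06,-0.047,0.002]
  ],
  "turn": [
    [0,0,0],
    [0,0,0],
    [0,0,0],
    [0,0,0],
    [0,0,0],
    [0,0,0],
    [0,0,0],
    [0,0,0],
    [0,0,0],
    [0,0,0],
    [0,0,0],
    [0,0,0],
    [0,0,0],
    [0,0,0],
    [0,0,0],
    [0,0,0]
  ],
  "claw": [100,100,100,100,100,100,100,100,100,100,100,100,100,100,100,100]
}}

```text
clock: 1.48
tcp_pos: [0.5554, 0.0456, 0.2816]
tcp_rot: [-0.003, 0.193, 0.981, -0.001]
ft_force: [0.9, 1.0, 0.3]
finger_gap: 0.999
```

>>> {"api": "carry_out", "payload": {
  "slide": [
    [0,0,0],
    [0,0,0],
    [0,0,0],
    [0,0,0],
    [0,0,0],
    [0,0,0],
    [0,0,0],
    [0,0,0],
    [0,0,0],
    [0,0,0],
    [0,0,0]
  ],
  "turn": [
    [0,0,0.98],
    [0,0,0.98],
    [0,0,0.98],
    [0,0,0.98],
    [0,0,0.98],
    [0,0,0.98],
    [0,0,0.98],
    [0,0,0.98],
    [0,0,0.98],
    [0,0,0.98],
    [0,0,0]
  ],
  "claw": [100,100,100,100,100,100,100,100,100,100,100]
}}

```text
clock: 2.4
tcp_pos: [0.5572, 0.0311, 0.2791]
tcp_rot: [-0.001, 0.674, 0.739, -0.005]
ft_force: [0.4, -0.0, 0.7]
finger_gap: 1.002
```

Run:
```python
from h import *
from bench import arm
s=arm.state(); plan(s,[.545,.06,.29],8); print(s['joints'])
snap('wrist',1)
```

```text
clock 2.40 tcp [0.5572 0.0311 0.2791] yaw 5.25 shift tool mm [ 29.8  -9.6 -11. ] share [ 0.0597 -0.0192 -0.022 ]
 turn deg [-0.56  0.29 -2.75] share [-0.093  0.049 -0.458]
[-0.67218949  0.17990761  0.60667076  1.74594876 -0.10161179  1.25841989
  0.05086686]
```

View pics/wrist1.png

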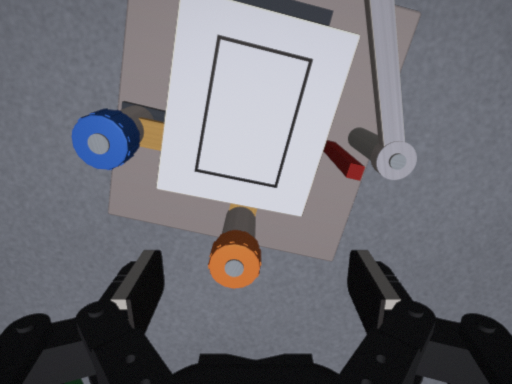

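```bash
cat > ana.py <<'E'
from plane import *
np.set_printoptions(precision=4,suppress=True)
def analyse(c,yaw=None):
    W=cloud(c); H=hsv(c); p=c['p'].astype(int); ok=~np.isnan(W[...,0])
    up=np.zeros((384,512),bool); up[:300]=True
    out={}
    w=up&(p.min(-1)>175)&(H[...,1]<40)&(W[...,2]<.09)&(W[...,2]>.03)
    b=max(blobs(w,200),key=lambda b:b[1][4])
    er=cv2.erode(b[0].astype(np.uint8),np.ones((5,5)))>0
    cc,nn,s,k=fit(W[er&ok]); print('plate n',nn,'c',cc,'std',s,k)
    ben=up&(abs(W[...,2])<.006)&(abs(p[...,0]-p[...,2])<40)&(H[...,1]<60)
    ben[250:,:170]=False; ben[250:,340:]=False
    bc,bn,s,k=fit(W[ben&ok]); print('bench n',bn,'z',bc[2],s,k)
    # outline
    inner=cv2.fillPoly(np.zeros((384,512),np.uint8),[cv2.convexHull(np.argwhere(b[0])[:,::-1].astype(np.int32))],1)
    dark=(cv2.erode(inner,np.ones((7,7)))>0)&(p.max(-1)<110)
    d=[q for q in blobs(dark,100)]
    d=max(d,key=lambda q:q[1][4])[0] if d else None
    def on_plane(uv):
        K=c['K']; uv=np.asarray(uv,float).reshape(-1,2)
        r=np.c_[(uv[:,0]-K[0,2])/K[0,0],(uv[:,1]-K[1,2])/K[1,1],np.ones(len(uv))]@c['R']; o=-c['R'].T@c['t']
        return o+r*(((cc-o)@nn)/(r@nn))[:,None]
    if d is not None:
        X=on_plane(np.argwhere(d)[:,::-1]); r=cv2.minAreaRect(X[:,:2].astype(np.float32)); print('outline',np.round(r[0],4),np.round(r[1],4),r[2])
        a=r[2] if r[1][0]>r[1][1] else r[2]-90
        a=(a)%180; ya=a-90; print(' yaw foot',ya); out['spot']=X.mean(0)
        yaw=ya if yaw is None else yaw
    y=np.radians(yaw)
    ex=np.array([np.cos(y),np.sin(y),0]); ey=np.array([-np.sin(y),np.cos(y),0])
    n=nn; print('tilts abs frame %.4f plate %.4f | rel bench frame %.4f plate %.4f'%(n@ey,n@ex,(n-bn)@ey,(n-bn)@ex))
    for k,(a,bb,s,v) in {'orange':(8,18,140,150),'blue':(105,125,120,120)}.items():
        m=up&(H[...,0]>=a)&(H[...,0]<=bb)&(H[...,1]>s)&(H[...,2]>v)&(W[...,2]>.108-.01)
        bl=blobs(m,100)
        if bl:
            m=max(bl,key=lambda q:q[1][4])[0]
            pts=np.argwhere(m&(W[...,2]>.105))[:,::-1]
            zt=np.median(W[m&ok][:,2])
            X=ray_z(c,pts,.113)[:,:2]; (x,yy),r=cv2.minEnclosingCircle(X.astype(np.float32)); 
            print(k,'circle',round(x,4),round(yy,4),'r',round(r,4),'mean',X.mean(0),'ztop',zt)
    return out
E
python3 - <<'E'
from ana import *
analyse(load('wrist1.npz'))
E
```

```text
plate n [ 0.0512 -0.0755  0.9958] c [0.5432 0.0913 0.0531] std 0.0006699352357041323 15026
bench n [0.0007 0.     1.    ] z -0.0005011490905168781 0.0007007197433803881 64758
outline [0.545  0.0785] [0.1216 0.0813] 81.95684814453125
 yaw foot -8.04315185546875
tilts abs frame -0.0676 plate 0.0613 | rel bench frame -0.0676 plate 0.0606
orange circle 0.5437 -0.0365 r 0.0224 mean [ 0.5435 -0.0367] ztop 0.11248160027092508
blue circle 0.437 0.0587 r 0.0204 mean [0.4383 0.0684] ztop 0.1043125008783771
```

Run:
```python
from h import *
from bench import arm
plan(arm.state(),[.5437,-.0365,.21],8)
```

```text
clock 2.45 tcp [0.5572 0.0311 0.2791] yaw 5.60 shift tool mm [-65.6 -19.3  69.6] share [-0.1312 -0.0387  0.1392]
 turn deg [-0.56  0.29 -2.4 ] share [-0.093  0.049 -0.4  ]
```

>>> {"api": "carry_out", "payload": {
  "slide": [
    [-0.044,-0.013,0.045],
    [-0.044,-0.013,0.045],
    [-0.044,-0.013,0.045],
    [0,0,0],
    [0,0,0]
  ],
  "turn": [
    [-0.09,0.05,-0.4],
    [0,0,0],
    [0,0,0],
    [0,0,0],
    [0,0,0]
  ],
  "claw": [100,100,100,100,100]
}}

```text
clock: 2.87
tcp_pos: [0.5465, -0.0373, 0.2097]
tcp_rot: [0.0, 0.646, 0.764, 0.001]
ft_force: [1.2, 0.8, 0.9]
finger_gap: 0.997
```

Run:
```python
from h import *
from bench import arm
plan(arm.state(),[.5437,-.0365,.152],8)
```

```text
clock 2.87 tcp [ 0.5465 -0.0373  0.2097] yaw 9.55 shift tool mm [ 1.2 -2.8 57.7] share [ 0.0024 -0.0055  0.1155]
 turn deg [ 0.15 -0.06  1.55] share [ 0.025 -0.01   0.258]
```

>>> {"api": "carry_out", "payload": {
  "slide": [
    [0.0025,-0.0055,0.03],
    [0,0,0.03],
    [0,0,0.03],
    [0,0,0.025],
    [0,0,0]
  ],
  "turn": [
    [0,0,0],
    [0,0,0],
    [0,0,0],
    [0,0,0],
    [0,0,0]
  ],
  "claw": [100,100,100,100,100]
}}

```text
clock: 3.28
tcp_pos: [0.5454, -0.0343, 0.1528]
tcp_rot: [0.001, 0.64, 0.768, 0.003]
ft_force: [-0.8, 0.1, -0.2]
finger_gap: 1.0
```

Run:
```python
from h import *
from bench import arm
plan(arm.state(),[.5437,-.0365,.152],8)
snap('wrist',2)
```

```text
clock 3.28 tcp [ 0.5454 -0.0343  0.1528] yaw 10.41 shift tool mm [-1.9 -2.1  0.8] share [-0.0038 -0.0042  0.0015]
 turn deg [ 0.37 -0.12  2.41] share [ 0.061 -0.02   0.402]
```

View pics/wrist2.png

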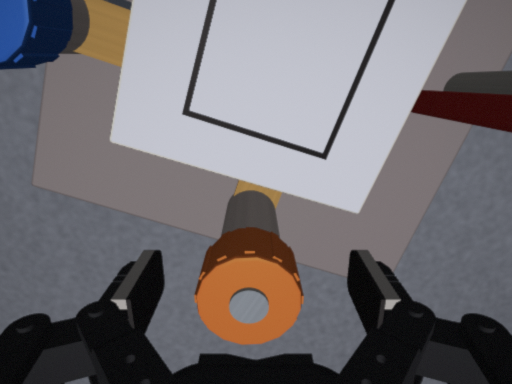

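>>> {"api": "carry_out", "payload": {
  "slide": [
    [-0.004,-0.004,0.002],
    [0,0,0],
    [0,0,0],
    [0,0,0],
    [0,0,0],
    [0,0,0],
    [0,0,0]
  ],
  "turn": [
    [0,0,0],
    [0,0,0],
    [0,0,0],
    [0,0,0],
    [0,0,0],
    [0,0,0],
    [0,0,0]
  ],
  "claw": [100,30,30,30,30,30,30],
  "force": 40
}}

```text
clock: 3.92
tcp_pos: [0.543, -0.0365, 0.1567]
tcp_rot: [0.0, 0.639, 0.77, 0.003]
ft_force: [4.2, -1.8, -10.3]
finger_gap: 0.502
```

Run:
```python
from h import *
from bench import arm
s=arm.state();plan(s,[.5437,-.0365,.152],8); print(s['ft_force'],s['torque'],s['finger_gap'],s['joints'])
```

```text
clock 3.92 tcp [ 0.543  -0.0365  0.1567] yaw 10.63 shift tool mm [-0.1  0.7  4.7] share [-0.0003  0.0014  0.0093]
 turn deg [ 0.28 -0.24  2.63] share [ 0.047 -0.039  0.438]
[  4.24915755  -1.84978595 -10.34922179] [-0.08694051 -0.779438   -0.00122432] 0.5021296449638659 [-0.54175278  0.2777958   0.61205474  1.92085802 -0.19487916  0.99621539
  0.3438052 ]
```

>>> {"api": "carry_out", "payload": {
  "slide": [
    [0,0,0],
    [0,0,0],
    [0,0,0],
    [0,0,0],
    [0,0,0],
    [0,0,0],
    [0,0,0],
    [0,0,0],
    [0,0,0],
    [0,0,0],
    [0,0,0],
    [0,0,0],
    [0,0,0],
    [0,0,0]
  ],
  "turn": [
    [0,0,0.5],
    [0,0,0.9],
    [0,0,0.9],
    [0,0,0.9],
    [0,0,0.9],
    [0,0,0.9],
    [0,0,0.9],
    [0,0,0.9],
    [0,0,0.9],
    [0,0,0.9],
    [0,0,0.9],
    [0,0,0.9],
    [0,0,0],
    [0,0,0]
  ],
  "claw": [30,30,30,30,30,30,30,30,30,30,30,30,30,30]
}}

```text
clock: 5.08
tcp_pos: [0.5458, -0.0374, 0.1566]
tcp_rot: [0.002, 0.952, 0.306, 0.006]
ft_force: [0.5, -0.3, -3.7]
finger_gap: 0.505
```

Run:
```python
from h import *
from bench import arm
s=arm.state();plan(s,[.5437,-.0365,.155],-67); print(s['ft_force'],s['torque'],s['finger_gap'],s['joints'])
```

```text
clock 5.08 tcp [ 0.5458 -0.0374  0.1566] yaw -54.37 shift tool mm [-1.2 -2.   1.6] share [-0.0023 -0.004   0.0032]
 turn deg [ 0.38 -0.58 12.63] share [ 0.064 -0.097  2.105]
[ 0.50909625 -0.30245985 -3.7135221 ] [-0.04344117 -0.00789554  0.02008188] 0.5053552052785762 [-0.71327424  0.32108815  0.82296868  1.92660848 -0.27909902  0.99814734
 -0.71430418]
```

>>> {"api": "carry_out", "payload": {
  "slide": [
    [0,0,0],
    [0,0,0],
    [0,0,0],
    [0,0,0],
    [0,0,0]
  ],
  "turn": [
    [0,0,0.7],
    [0,0,0.7],
    [0,0,0.5],
    [0,0,0.15],
    [0,0,0]
  ],
  "claw": [30,30,30,30,30]
}}

```text
clock: 5.5
tcp_pos: [0.5461, -0.038, 0.1567]
tcp_rot: [0.002, 0.979, 0.206, 0.006]
ft_force: [1.2, -1.4, -3.6]
finger_gap: 0.505
```

>>> {"api": "carry_out", "payload": {
  "slide": [
    [0,0,0],
    [0,0,0],
    [0,0,0],
    [0,0,0],
    [0,0,-0.05],
    [0,0,-0.07],
    [0,0,-0.07],
    [0,0,-0.05],
    [0,0,0]
  ],
  "turn": [
    [0,0,0],
    [0,0,0],
    [0,0,0],
    [0,0,0],
    [0,0,0],
    [0,0,0],
    [0,0,0],
    [0,0,0],
    [0,0,0]
  ],
  "claw": [100,100,100,100,100,100,100,100,100]
}}

```text
clock: 6.25
tcp_pos: [0.5439, -0.0379, 0.2817]
tcp_rot: [0.002, 0.977, 0.211, 0.005]
ft_force: [0.3, 0.3, -0.2]
finger_gap: 0.999
```

Run:
```python
from ana import *
from bench import arm
s=arm.state();plan(s,[.5437,-.0365,.155],-67); print(s['finger_gap'])
c=snap('wrist',3); analyse(c,-8)
```

```text
clock 6.25 tcp [ 0.5439 -0.0379  0.2817] yaw -65.58 shift tool mm [ -0.7  -2.2 126.7] share [-0.0015 -0.0043  0.2535]
 turn deg [ 0.34 -0.53  1.42] share [ 0.057 -0.088  0.236]
0.9988481760006503
plate n [ 0.0607 -0.0089  0.9981] c [0.5512 0.0848 0.0576] std 0.0006808935743483942 15134
bench n [0.0006 0.     1.    ] z -0.00047143177637200365 0.0006990890345504876 70430
outline [0.5454 0.0806] [0.1215 0.0813] 81.92057037353516
 yaw foot -8.079429626464844
tilts abs frame -0.0003 plate 0.0614 | rel bench frame -0.0005 plate 0.0608
orange circle 0.5446 -0.038 r 0.0223 mean [ 0.5446 -0.0379] ztop 0.11251104062397754
blue circle 0.4354 0.0607 r 0.0224 mean [0.4351 0.0608] ztop 0.1125449221997854
```

View pics/wrist3.png

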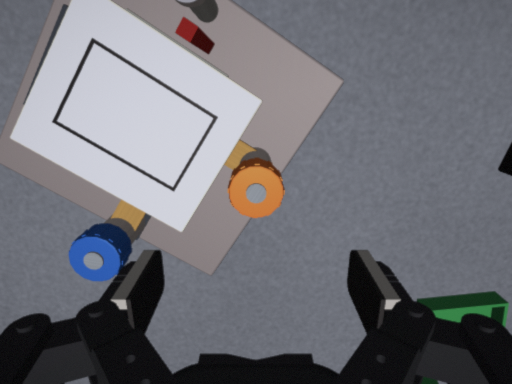

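Run:
```python
from h import *
from bench import arm
plan(arm.state(),[.4354,.0607,.21],-65)
```

```text
clock 6.30 tcp [ 0.5434 -0.0377  0.2799] yaw -65.56 shift tool mm [ -58.2 -134.7   68.7] share [-0.1164 -0.2693  0.1374]
 turn deg [ 0.32 -0.46 -0.56] share [ 0.053 -0.076 -0.094]
```

>>> {"api": "carry_out", "payload": {
  "slide": [
    [-0.023,-0.054,0.026],
    [-0.023,-0.054,0.026],
    [-0.023,-0.054,0.026],
    [-0.023,-0.054,0.026],
    [-0.023,-0.054,0.026],
    [0,0,0],
    [0,0,0]
  ],
  "turn": [
    [0.05,-0.08,0],
    [0,0,0],
    [0,0,0],
    [0,0,0],
    [0,0,0],
    [0,0,0],
    [0,0,0]
  ],
  "claw": [100,100,100,100,100,100,100]
}}

```text
clock: 6.88
tcp_pos: [0.4285, 0.0638, 0.2068]
tcp_rot: [0.002, 0.977, 0.213, -0.001]
ft_force: [1.4, -0.8, 0.9]
finger_gap: 1.004
```

Run:
```python
from h import *
from bench import arm
plan(arm.state(),[.4354,.0607,.153],-65)
```

```text
clock 6.88 tcp [0.4285 0.0638 0.2068] yaw -65.38 shift tool mm [ 5.2  5.6 53.8] share [0.0104 0.0111 0.1076]
 turn deg [ 0.15  0.19 -0.38] share [ 0.025  0.031 -0.064]
```

>>> {"api": "carry_out", "payload": {
  "slide": [
    [0.01,0.011,0.01],
    [0,0,0.03],
    [0,0,0.03],
    [0,0,0.03],
    [0,0,0.008],
    [0,0,0]
  ],
  "turn": [
    [0,0,0],
    [0,0,0],
    [0,0,0],
    [0,0,0],
    [0,0,0],
    [0,0,0]
  ],
  "claw": [100,100,100,100,100,100]
}}

```text
clock: 7.38
tcp_pos: [0.4367, 0.0585, 0.1498]
tcp_rot: [0.002, 0.977, 0.213, -0.001]
ft_force: [0.4, 0.1, 0.7]
finger_gap: 1.002
```

Run:
```python
from h import *
from bench import arm
plan(arm.state(),[.4354,.0607,.153],-65)
```

```text
clock 7.38 tcp [0.4367 0.0585 0.1498] yaw -65.39 shift tool mm [-0.3 -2.5 -3.3] share [-0.0006 -0.0051 -0.0065]
 turn deg [ 0.21  0.19 -0.39] share [ 0.035  0.031 -0.065]
```

>>> {"api": "carry_out", "payload": {
  "slide": [
    [0,-0.005,-0.007],
    [0,0,0],
    [0,0,0],
    [0,0,0],
    [0,0,0],
    [0,0,0],
    [0,0,0]
  ],
  "turn": [
    [0,0,0],
    [0,0,0],
    [0,0,0],
    [0,0,0],
    [0,0,0],
    [0,0,0],
    [0,0,0]
  ],
  "claw": [100,30,30,30,30,30,30],
  "force": 40
}}

```text
clock: 7.97
tcp_pos: [0.4366, 0.0612, 0.1562]
tcp_rot: [0.001, 0.977, 0.213, -0.0]
ft_force: [2.3, -1.1, -7.7]
finger_gap: 0.504
```

>>> {"api": "carry_out", "payload": {
  "slide": [
    [0,0,0],
    [0,0,0],
    [0,0,0],
    [0,0,0],
    [0,0,0],
    [0,0,0],
    [0,0,0],
    [0,0,0],
    [0,0,0],
    [0,0,0],
    [0,0,0],
    [0,0,0],
    [0,0,0]
  ],
  "turn": [
    [0,0,-0.5],
    [0,0,-0.9],
    [0,0,-0.9],
    [0,0,-0.9],
    [0,0,-0.9],
    [0,0,-0.9],
    [0,0,-0.9],
    [0,0,-0.9],
    [0,0,-0.9],
    [0,0,-0.9],
    [0,0,-0.9],
    [0,0,0],
    [0,0,0]
  ],
  "claw": [30,30,30,30,30,30,30,30,30,30,30,30,30]
}}

```text
clock: 9.05
tcp_pos: [0.4343, 0.0628, 0.1561]
tcp_rot: [-0.002, 0.742, 0.67, -0.001]
ft_force: [0.9, -0.2, -3.2]
finger_gap: 0.499
```

Run:
```python
from h import *
from bench import arm
s=arm.state();plan(s,[.4354,.0607,.153],4.6); print(s['ft_force'],s['torque'],s['finger_gap'],s['joints'])
```

```text
clock 9.05 tcp [0.4343 0.0628 0.1561] yaw -5.82 shift tool mm [-2.   1.3  3.1] share [-0.004   0.0026  0.0062]
 turn deg [ -0.2   -0.11 -10.42] share [-0.033 -0.019 -1.737]
[ 0.92188999 -0.20396553 -3.19388527] [-0.04326349 -0.28128897  0.02176469] 0.49919508163031756 [-1.02163916  0.03012536  0.80356566  2.15913728 -0.02964597  0.96466239
 -0.3029501 ]
```

>>> {"api": "carry_out", "payload": {
  "slide": [
    [0,0,0],
    [0,0,0],
    [0,0,0],
    [0,0,0],
    [0,0,0]
  ],
  "turn": [
    [0,0,-0.7],
    [0,0,-0.6],
    [0,0,-0.3],
    [0,0,-0.1],
    [0,0,0]
  ],
  "claw": [30,30,30,30,30]
}}

```text
clock: 9.47
tcp_pos: [0.4338, 0.0628, 0.1561]
tcp_rot: [-0.002, 0.683, 0.73, -0.001]
ft_force: [-1.5, 0.1, -2.0]
finger_gap: 0.502
```

>>> {"api": "carry_out", "payload": {
  "slide": [
    [0,0,0],
    [0,0,0],
    [0,0,0],
    [0,0,0],
    [0,0,-0.05],
    [0,0,-0.07],
    [0,0,-0.07],
    [0,0,-0.05],
    [-0.03,0.03,0],
    [-0.03,0.03,0],
    [0,0,0]
  ],
  "turn": [
    [0,0,0],
    [0,0,0],
    [0,0,0],
    [0,0,0],
    [0,0,0],
    [0,0,0],
    [0,0,0],
    [0,0,0],
    [0,0,0],
    [0,0,0],
    [0,0,0]
  ],
  "claw": [100,100,100,100,100,100,100,100,100,100,100]
}}

```text
clock: 10.38
tcp_pos: [0.4674, 0.0336, 0.2836]
tcp_rot: [-0.001, 0.686, 0.727, 0.001]
ft_force: [-0.6, -0.7, 0.4]
finger_gap: 0.998
```

Run:
```python
from ana import *
from bench import arm
s=arm.state();plan(s,[.4354,.0607,.153],4.6); print(s['finger_gap'])
c=snap('wrist',4); analyse(c,-8.05)
```

```text
clock 10.38 tcp [0.4674 0.0336 0.2836] yaw 3.34 shift tool mm [ 28.5 -30.3 130.7] share [ 0.0569 -0.0606  0.2614]
 turn deg [-0.01 -0.19 -1.26] share [-0.002 -0.031 -0.209]
0.9983856256753283
plate n [ 0.0005 -0.0026  1.    ] c [0.5441 0.0926 0.0533] std 0.000670720042101598 14266
bench n [ 0.0007 -0.0001  1.    ] z -0.0004317896245823031 0.0007003839829868683 64570
outline [0.5449 0.0804] [0.1216 0.0815] 81.92316436767578
 yaw foot -8.076835632324219
tilts abs frame -0.0025 plate 0.0009 | rel bench frame -0.0025 plate 0.0002
orange circle 0.5419 -0.0376 r 0.0214 mean [ 0.5363 -0.0374] ztop 0.1124310835876295
blue circle 0.4337 0.0618 r 0.0225 mean [0.4334 0.0622] ztop 0.112162026004963
```

View pics/wrist4.png

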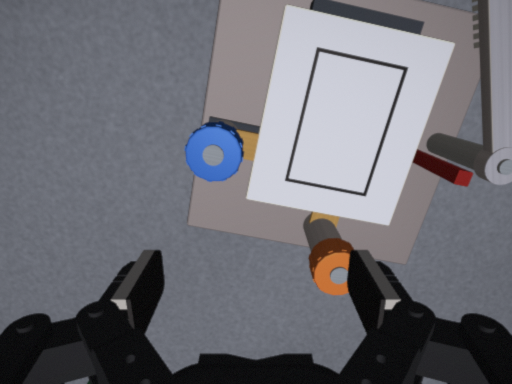

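Run:
```python
from ana import *
from bench import arm
s=arm.state(); c=load('wrist4.npz'); R=rot(s); W=cloud(c); T=(W-s['tcp_pos'])@R
for box in [(120,165,248,310),(345,390,248,310)]:
    q=T[box[2]:box[3],box[0]:box[1]].reshape(-1,3); q=q[(q[:,2]<.1)&(q[:,2]>0)]
    print(np.percentile(q,[0,2,50,98,100],axis=0))
plan(s,[.455,-.345,.27],0)
```

```text
[[-0.0109 -0.0556  0.0202]
 [-0.0089 -0.0535  0.0217]
 [ 0.0078 -0.0421  0.04  ]
 [ 0.0117 -0.0415  0.0577]
 [ 0.0121 -0.0412  0.0609]]
[[-0.0114  0.0429  0.0202]
 [-0.0089  0.0433  0.0217]
 [ 0.0078  0.0438  0.0401]
 [ 0.0116  0.0549  0.0577]
 [ 0.0123  0.057   0.0599]]
clock 10.43 tcp [0.4663 0.0346 0.2831] yaw 3.34 shift tool mm [-378.3  -33.4   12. ] share [-0.7566 -0.0667  0.024 ]
 turn deg [-0.1  -0.18  3.34] share [-0.017 -0.029  0.557]
```

>>> {"api": "carry_out", "payload": {
  "slide": [
    [-0.074,-0.007,0.002],
    [-0.074,-0.007,0.002],
    [-0.074,-0.007,0.002],
    [-0.074,-0.007,0.002],
    [-0.074,-0.007,0.002],
    [-0.074,-0.007,0.002],
    [-0.074,-0.007,0.002],
    [-0.074,-0.007,0.002],
    [-0.074,-0.007,0.002],
    [-0.074,-0.007,0.002],
    [0,0,0],
    [0,0,0]
  ],
  "turn": [
    [0,0,0],
    [0,0,0],
    [0,0,0],
    [0,0,0],
    [0,0,0],
    [0,0,0],
    [0,0,0],
    [0,0,0],
    [0,0,0],
    [0,0,0],
    [0,0,0],
    [0,0,0]
  ],
  "claw": [100,100,100,100,100,100,100,100,100,100,100,100]
}}

```text
clock: 11.43
tcp_pos: [0.4483, -0.3428, 0.2659]
tcp_rot: [-0.006, 0.685, 0.728, 0.0]
ft_force: [0.3, 0.5, -0.1]
finger_gap: 1.002
```

```bash
cat > tray.py <<'E'
from ana import *
def trays(c):
    W=cloud(c);H=hsv(c);ok=~np.isnan(W[...,0])
    g=(H[...,0]>=45)&(H[...,0]<=85)&(H[...,1]>110)&(H[...,2]>30)
    for m,st,ce in blobs(g,150):
        w=W[m&ok]; 
        rim=m&ok&(W[...,2]>np.percentile(w[:,2],97)-.004)
        r=cv2.minAreaRect(W[rim][:,:2].astype(np.float32))
        r2=cv2.minAreaRect(w[:,:2].astype(np.float32))
        a=lambda r:r[2] if r[1][0]>r[1][1] else r[2]+90
        print('px',ce.round(0),st[:4],'rim rect',np.round(r[0],4),np.round(r[1],4),'long dir %.1f'%a(r),'all',np.round(r2[0],4),np.round(r2[1],4),'%.1f'%a(r2),'z',np.percentile(w[:,2],[2,50,97]))
E
python3 - <<'E'
from tray import *
from bench import arm
s=arm.state(); plan(s,[.455,-.345,.27],0); c=snap('wrist',5); trays(c)
E
```

```text
clock 11.43 tcp [ 0.4483 -0.3428  0.2659] yaw 3.46 shift tool mm [-2.6  6.5 -4.2] share [-0.0052  0.013  -0.0084]
 turn deg [-0.44 -0.49  3.45] share [-0.073 -0.082  0.576]
px [113. 166.] [ 47  98 128 140] rim rect [ 0.3041 -0.3538] [0.0787 0.1286] long dir 107.3 all [ 0.2948 -0.3571] [0.0995 0.1296] 107.9 z [0.0035 0.0059 0.0312]
px [268. 186.] [221 132  95 109] rim rect [ 0.4614 -0.3642] [0.0591 0.1006] long dir 120.8 all [ 0.4618 -0.3697] [0.0641 0.1106] 120.8 z [0.0021 0.0039 0.0242]
px [229. 298.] [197 271  64  55] rim rect [ 0.4246 -0.5085] [0.0422 0.067 ] long dir 148.4 all [ 0.423  -0.5146] [0.0542 0.0709] 148.1 z [0.001  0.0049 0.0162]
```

View pics/wrist5.png

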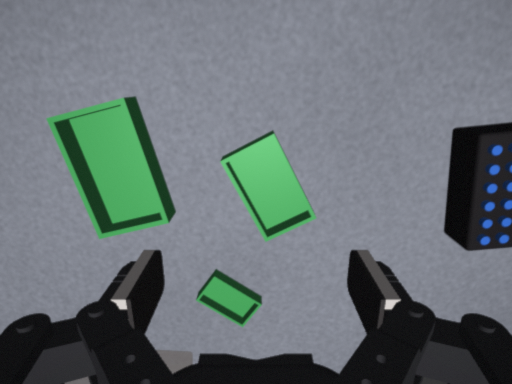

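Run:
```python
from h import *
a=cv2.imread('pics/wrist5.png')[110:260,190:350]; cv2.imwrite('pics/traycrop.png',cv2.resize(a,None,fx=4,fy=4,interpolation=cv2.INTER_CUBIC))
from bench import arm
# jaws across short side: long dir 120.8 -> jaw yaw 30.8
plan(arm.state(),[.4614,-.3642,.13],30.8)
```

```text
clock 11.48 tcp [ 0.4478 -0.3429  0.2661] yaw 3.45 shift tool mm [-23.2  13.3 135.8] share [-0.0465  0.0266  0.2716]
 turn deg [ -0.29  -0.56 -27.35] share [-0.049 -0.094 -4.559]
```

View pics/traycrop.png

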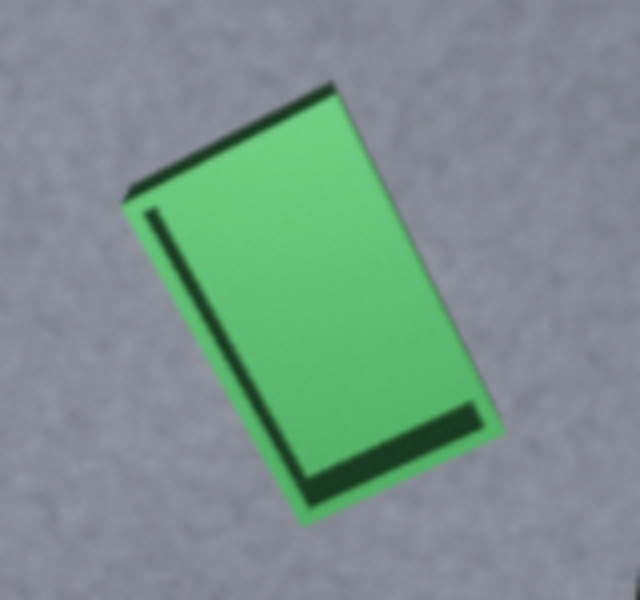

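>>> {"api": "carry_out", "payload": {
  "slide": [
    [0,0,0],
    [0,0,0],
    [0,0,0],
    [0,0,0],
    [0,0,0],
    [0,0,0],
    [0,0,0]
  ],
  "turn": [
    [-0.05,-0.09,-0.9],
    [0,0,-0.9],
    [0,0,-0.9],
    [0,0,-0.9],
    [0,0,-0.75],
    [0,0,0],
    [0,0,0]
  ],
  "claw": [100,100,100,100,100,100,100]
}}

```text
clock: 12.07
tcp_pos: [0.4516, -0.33, 0.2645]
tcp_rot: [-0.002, 0.489, 0.872, 0.003]
ft_force: [0.7, 0.3, -0.4]
finger_gap: 1.001
```

Run:
```python
from tray import *
from bench import arm
s=arm.state(); plan(s,[.4614,-.3642,.12],30.8); c=snap('wrist',6); trays(c)
```

```text
clock 12.07 tcp [ 0.4516 -0.33    0.2645] yaw 31.40 shift tool mm [-35.3  -9.8 144.3] share [-0.0705 -0.0196  0.2885]
 turn deg [ 0.12 -0.39  0.6 ] share [ 0.021 -0.065  0.1  ]
px [108. 106.] [ 59  26 106 159] rim rect [ 0.3041 -0.3534] [0.0781 0.1288] long dir 107.7 all [ 0.3043 -0.3534] [0.0783 0.1288] 107.7 z [0.0034 0.0056 0.0312]
px [246. 196.] [217 150  59  95] rim rect [ 0.4619 -0.3638] [0.059  0.1006] long dir 121.0 all [ 0.4619 -0.3638] [0.059  0.1008] 121.0 z [0.0022 0.0039 0.0241]
px [170. 288.] [154 256  32  55] rim rect [ 0.4167 -0.3536] [0.0008 0.016 ] long dir 120.7 all [ 0.4254 -0.4441] [0.036  0.1945] 105.7 z [0.001  0.0082 0.2083]
```

Medium tray is at (0.4618, −0.364), long axis 121°.

>>> {"api": "carry_out", "payload": {
  "slide": [
    [-0.018,-0.005,0.06],
    [-0.018,-0.005,0.07],
    [-0.018,-0.005,0.07],
    [-0.016,-0.004,0.07],
    [0,0,0.02],
    [0,0,0],
    [0,0,0]
  ],
  "turn": [
    [0.02,-0.065,0.1],
    [0,0,0],
    [0,0,0],
    [0,0,0],
    [0,0,0],
    [0,0,0],
    [0,0,0]
  ],
  "claw": [100,100,100,100,100,100,100]
}}

```text
clock: 12.7
tcp_pos: [0.4672, -0.3608, 0.1162]
tcp_rot: [0.002, 0.497, 0.868, 0.001]
ft_force: [0.6, 0.3, -0.2]
finger_gap: 1.003
```

Run:
```python
from tray import *
from bench import arm
s=arm.state(); plan(s,[.4618,-.364,.072],31); c=snap('wrist',7)
```

```text
clock 12.70 tcp [ 0.4672 -0.3608  0.1162] yaw 30.36 shift tool mm [ 0.  -6.5 44.1] share [ 0.     -0.013   0.0883]
 turn deg [ 0.27  0.13 -0.64] share [ 0.045  0.021 -0.107]
```

View pics/wrist7.png

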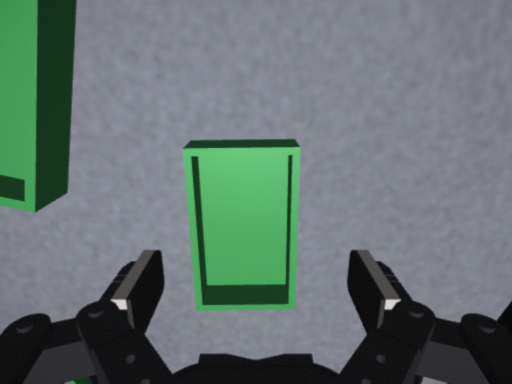

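>>> {"api": "carry_out", "payload": {
  "slide": [
    [0,-0.013,0.01],
    [0,0,0.025],
    [0,0,0.025],
    [0,0,0.022],
    [0,0,0.004],
    [0,0,0]
  ],
  "turn": [
    [0.04,0.02,-0.1],
    [0,0,0],
    [0,0,0],
    [0,0,0],
    [0,0,0],
    [0,0,0]
  ],
  "claw": [100,100,100,100,100,100]
}}

```text
clock: 13.25
tcp_pos: [0.4648, -0.3643, 0.0755]
tcp_rot: [0.005, 0.491, 0.871, 0.001]
ft_force: [-0.2, -0.9, -0.2]
finger_gap: 1.001
```

Run:
```python
from tray import *
from bench import arm
s=arm.state(); plan(s,[.4618,-.364,.072],31); print(s['ft_force'])
```

```text
clock 13.25 tcp [ 0.4648 -0.3643  0.0755] yaw 31.13 shift tool mm [ 1.8 -2.4  3.5] share [ 0.0037 -0.0048  0.0069]
 turn deg [0.41 0.43 0.13] share [0.069 0.072 0.021]
[-0.1948 -0.9422 -0.1841]
```

>>> {"api": "carry_out", "payload": {
  "slide": [
    [0.004,-0.005,0.007],
    [0,0,0],
    [0,0,0],
    [0,0,0],
    [0,0,0],
    [0,0,0],
    [0,0,0],
    [0,0,0]
  ],
  "turn": [
    [0.07,0.07,0],
    [0,0,0],
    [0,0,0],
    [0,0,0],
    [0,0,0],
    [0,0,0],
    [0,0,0],
    [0,0,0]
  ],
  "claw": [100,100,55,55,55,55,55,55],
  "force": 25
}}

```text
clock: 13.92
tcp_pos: [0.4615, -0.3642, 0.0721]
tcp_rot: [-0.0, 0.492, 0.871, -0.0]
ft_force: [-0.6, 1.6, -1.8]
finger_gap: 0.699
```

Run:
```python
from tray import *
from bench import arm
s=arm.state(); plan(s,[.4618,-.364,.072],31); print(s['ft_force'],s['finger_gap']); snap('wrist',8)
```

```text
clock 13.92 tcp [ 0.4615 -0.3642  0.0721] yaw 31.10 shift tool mm [-0.   0.4  0.1] share [-0.      0.0008  0.0003]
 turn deg [-0.05 -0.01  0.1 ] share [-0.009 -0.002  0.017]
[-0.6298  1.6182 -1.8462] 0.6990808486156698
```

View pics/wrist8.png

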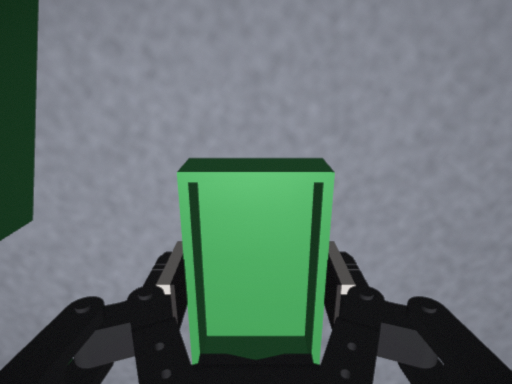

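>>> {"api": "carry_out", "payload": {
  "slide": [
    [0,0,-0.01],
    [0,0,-0.03],
    [0,0,-0.05],
    [0,0,-0.06],
    [0,0,-0.06],
    [0,0,-0.06],
    [0,0,-0.05],
    [0,0,-0.02],
    [0,0,0],
    [0,0,0],
    [0,0,0],
    [0,0,0],
    [0,0,0],
    [0,0,0],
    [0,0,0],
    [0,0,0],
    [0,0,0],
    [0,0,0]
  ],
  "turn": [
    [0,0,0],
    [0,0,0],
    [0,0,0],
    [0,0,0],
    [0,0,0],
    [0,0,0],
    [0,0,0],
    [0,0,0],
    [0,0,0.5],
    [0,0,0.8],
    [0,0,0.8],
    [0,0,0.8],
    [0,0,0.8],
    [0,0,0.8],
    [0,0,0.8],
    [0,0,0.8],
    [0,0,0],
    [0,0,0]
  ],
  "claw": [55,55,55,55,55,55,55,55,55,55,55,55,55,55,55,55,55,55]
}}

```text
clock: 15.47
tcp_pos: [0.4566, -0.3654, 0.2608]
tcp_rot: [0.0, 0.752, 0.659, 0.002]
ft_force: [-1.1, -0.7, -1.6]
finger_gap: 0.691
```

Run:
```python
from tray import *
from bench import arm
s=arm.state(); plan(s,[.545,.0805,.22],-8.06); print(s['ft_force'],s['finger_gap'])
```

```text
clock 15.47 tcp [ 0.4566 -0.3654  0.2608] yaw -7.55 shift tool mm [453.5  29.   41.9] share [0.9071 0.0579 0.0837]
 turn deg [ 0.12 -0.13  0.51] share [ 0.02  -0.021  0.086]
[-1.0677 -0.6596 -1.5588] 0.6909771199946337
```

>>> {"api": "carry_out", "payload": {
  "slide": [
    [0.03,0.002,0],
    [0.06,0.004,0],
    [0.065,0.004,0],
    [0.065,0.004,0],
    [0.065,0.004,0],
    [0.065,0.004,0],
    [0.065,0.004,0.005],
    [0.065,0.004,0.005],
    [0.065,0.004,0.005],
    [0.065,0.004,0.005],
    [0.065,0.004,0.005],
    [0.065,0.004,0.005],
    [0.06,0.004,0.005],
    [0.05,0.004,0],
    [0.03,0.002,0],
    [0.02,0.001,0],
    [0,0,0],
    [0,0,0]
  ],
  "turn": [
    [0.02,-0.02,0.09],
    [0,0,0],
    [0,0,0],
    [0,0,0],
    [0,0,0],
    [0,0,0],
    [0,0,0],
    [0,0,0],
    [0,0,0],
    [0,0,0],
    [0,0,0],
    [0,0,0],
    [0,0,0],
    [0,0,0],
    [0,0,0],
    [0,0,0],
    [0,0,0],
    [0,0,0]
  ],
  "claw": [55,55,55,55,55,55,55,55,55,55,55,55,55,55,55,55,55,55]
}}

```text
clock: 16.97
tcp_pos: [0.5393, 0.0944, 0.2435]
tcp_rot: [-0.001, 0.741, 0.672, 0.002]
ft_force: [-0.4, -0.7, -0.8]
finger_gap: 0.69
```

Run:
```python
from tray import *
from bench import arm
s=arm.state(); plan(s,[.545,.0805,.16],-8.06); print(s['ft_force'],s['finger_gap']); snap('wrist',9); snap('top',9)
a=cv2.imread('pics/top9.png')[100:240,140:320]; cv2.imwrite('pics/top9c.png',cv2.resize(a,None,fx=4,fy=4))
```

```text
clock 16.97 tcp [0.5393 0.0944 0.2435] yaw -5.57 shift tool mm [-13.7   7.   83.4] share [-0.0274  0.014   0.1668]
 turn deg [ 0.01 -0.24  2.49] share [ 0.002 -0.04   0.415]
[-0.4393 -0.7285 -0.8145] 0.6903492465638231
```

View pics/wrist9.png

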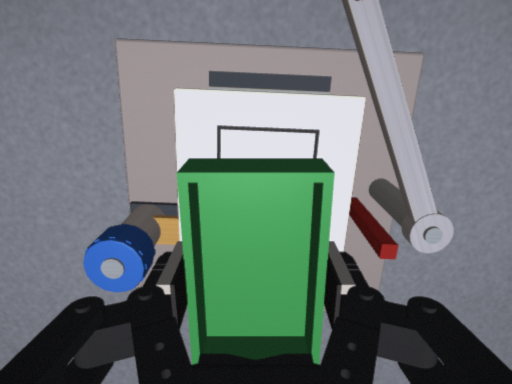

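>>> {"api": "carry_out", "payload": {
  "slide": [
    [-0.014,0.007,0.02],
    [-0.013,0.007,0.04],
    [0,0,0.05],
    [0,0,0.04],
    [0,0,0.015],
    [0,0,0]
  ],
  "turn": [
    [0,-0.04,0.4],
    [0,0,0],
    [0,0,0],
    [0,0,0],
    [0,0,0],
    [0,0,0]
  ],
  "claw": [55,55,55,55,55,55]
}}

```text
clock: 17.57
tcp_pos: [0.5456, 0.0691, 0.1608]
tcp_rot: [0.001, 0.76, 0.65, 0.002]
ft_force: [-0.0, 0.0, -2.3]
finger_gap: 0.698
```

Run:
```python
from tray import *
from bench import arm
s=arm.state(); plan(s,[.545,.0805,.127],-8.06); print(s['ft_force'],s['finger_gap']); R=rot(s); c=snap('wrist',10)
W=cloud(c);T=(W-s['tcp_pos'])@R;H=hsv(c)
g=(H[...,0]>=45)&(H[...,0]<=85)&(H[...,1]>110)&(T[...,2]<.06)&(T[...,2]>.035)
q=T[g]; print(np.percentile(q,[0.5,50,99.5],axis=0))
```

```text
clock 17.57 tcp [0.5456 0.0691 0.1608] yaw -8.86 shift tool mm [11.1 -2.5 33.8] share [ 0.0221 -0.005   0.0676]
 turn deg [ 0.25 -0.16 -0.8 ] share [ 0.041 -0.027 -0.133]
[-0.0312  0.0282 -2.2773] 0.6975367741005849
[[-0.0473 -0.0303  0.0466]
 [ 0.021  -0.0011  0.0488]
 [ 0.0498  0.0293  0.0599]]
```

View pics/wrist10.png

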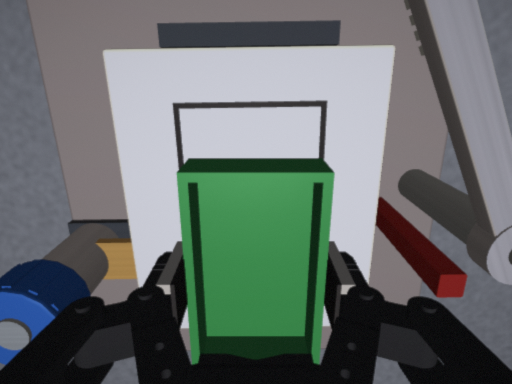

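>>> {"api": "carry_out", "payload": {
  "slide": [
    [0.011,-0.003,0],
    [0.011,-0.002,0.01],
    [0,0,0.01],
    [0,0,0.01],
    [0,0,0]
  ],
  "turn": [
    [0.04,-0.03,-0.13],
    [0,0,0],
    [0,0,0],
    [0,0,0],
    [0,0,0]
  ],
  "claw": [55,55,55,55,55]
}}

```text
clock: 18.03
tcp_pos: [0.547, 0.0816, 0.1494]
tcp_rot: [0.001, 0.755, 0.656, 0.003]
ft_force: [-0.4, -0.4, -1.2]
finger_gap: 0.701
```

Run:
```python
from tray import *
from bench import arm
s=arm.state(); plan(s,[.545,.0805,.127],-8.06); print(s['ft_force'],s['finger_gap'])
```

```text
clock 18.03 tcp [0.547  0.0816 0.1494] yaw -7.98 shift tool mm [-1.4 -1.9 22.4] share [-0.0029 -0.0039  0.0449]
 turn deg [ 0.29 -0.16  0.08] share [ 0.049 -0.027  0.013]
[-0.4491 -0.433  -1.2465] 0.7013085067544034
```

>>> {"api": "carry_out", "payload": {
  "slide": [
    [-0.003,-0.004,0.008],
    [0,0,0.008],
    [0,0,0.008],
    [0,0,0.008],
    [0,0,0.006],
    [0,0,0.004],
    [0,0,0]
  ],
  "turn": [
    [0.05,-0.03,0],
    [0,0,0],
    [0,0,0],
    [0,0,0],
    [0,0,0],
    [0,0,0],
    [0,0,0]
  ],
  "claw": [55,55,55,55,55,55,55]
}}

```text
clock: 18.62
tcp_pos: [0.5445, 0.0804, 0.1261]
tcp_rot: [0.0, 0.754, 0.656, -0.001]
ft_force: [0.0, -0.7, -0.7]
finger_gap: 0.695
```

Run:
```python
from tray import *
from bench import arm
s=arm.state(); plan(s,[.545,.0805,.126],-8.06); print(s['ft_force'],s['finger_gap'])
snap('wrist',11)
```

```text
clock 18.62 tcp [0.5445 0.0804 0.1261] yaw -7.95 shift tool mm [0.2 0.4 0.1] share [0.0004 0.0009 0.0002]
 turn deg [-0.04  0.06  0.11] share [-0.007  0.01   0.018]
[ 0.0368 -0.7414 -0.7121] 0.6952009581458674
```

View pics/wrist11.png

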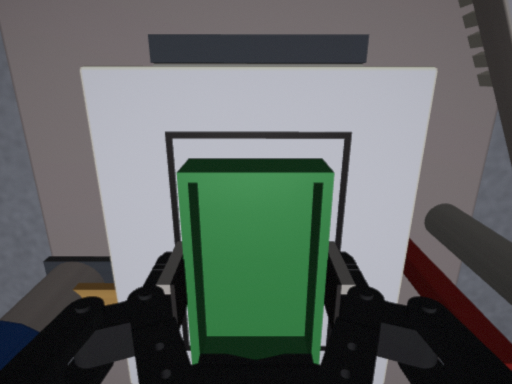

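>>> {"api": "carry_out", "payload": {
  "slide": [
    [0,0,0.002],
    [0,0,0]
  ],
  "turn": [
    [0,0,0],
    [0,0,0]
  ],
  "claw": [55,55]
}}

```text
clock: 18.83
tcp_pos: [0.5449, 0.0802, 0.1257]
tcp_rot: [0.0, 0.755, 0.656, -0.0]
ft_force: [-0.8, 0.3, 0.3]
finger_gap: 0.697
```

>>> {"api": "carry_out", "payload": {
  "slide": [
    [0,0,0.002],
    [0,0,0]
  ],
  "turn": [
    [0,0,0],
    [0,0,0]
  ],
  "claw": [55,55]
}}

```text
clock: 19.0
tcp_pos: [0.5452, 0.0801, 0.1257]
tcp_rot: [-0.0, 0.755, 0.656, 0.0]
ft_force: [0.1, -0.8, -1.5]
finger_gap: 0.7
```

>>> {"api": "carry_out", "payload": {
  "slide": [
    [0,0,0.003],
    [0,0,0.002],
    [0,0,0]
  ],
  "turn": [
    [0,0,0],
    [0,0,0],
    [0,0,0]
  ],
  "claw": [55,55,55]
}}

```text
clock: 19.25
tcp_pos: [0.5456, 0.0799, 0.1257]
tcp_rot: [-0.001, 0.755, 0.656, 0.001]
ft_force: [-0.2, -1.6, -0.5]
finger_gap: 0.695
```

>>> {"api": "carry_out", "payload": {
  "slide": [
    [0,0,0],
    [0,0,0],
    [0,0,0],
    [0,0,0],
    [0,0,0],
    [0,0,0],
    [0,0,-0.02],
    [0,0,-0.04],
    [0,0,-0.06],
    [0,0,-0.07],
    [0,0,-0.07],
    [0,0,-0.05],
    [0,0,0],
    [0,0,0]
  ],
  "turn": [
    [0,0,0],
    [0,0,0],
    [0,0,0],
    [0,0,0],
    [0,0,0],
    [0,0,0],
    [0,0,0],
    [0,0,0],
    [0,0,0],
    [0,0,0],
    [0,0,0],
    [0,0,0],
    [0,0,0],
    [0,0,0]
  ],
  "claw": [75,80,90,100,100,100,100,100,100,100,100,100,100,100]
}}

```text
clock: 20.42
tcp_pos: [0.5451, 0.0774, 0.2902]
tcp_rot: [-0.001, 0.756, 0.655, -0.001]
ft_force: [-0.1, -0.1, -1.3]
finger_gap: 0.998
```

Run:
```python
from tray import *
from bench import arm
s=arm.state(); plan(s,[.545,.0805,.126],-8.06); print(s['ft_force'],s['finger_gap'])
c=snap('wrist',12); trays(c)
W=cloud(c);H=hsv(c)
for m,st,ce in blobs((H[...,0]<6)&(H[...,1]>150)&(H[...,2]>60),40): w=W[m];print('red',ce,np.nanmedian(w,0),np.nanpercentile(w[:,2],[2,98]))
```

```text
clock 20.42 tcp [0.5451 0.0774 0.2902] yaw -8.21 shift tool mm [  3.1  -0.2 164.2] share [ 0.0062 -0.0004  0.3283]
 turn deg [-0.12 -0.01 -0.15] share [-0.02  -0.001 -0.025]
[-0.0774 -0.121  -1.3308] 0.9975407368151342
px [256. 168.] [223 116  67 107] rim rect [0.5452 0.0798] [0.0998 0.0594] long dir 81.6 all [0.545  0.0799] [0.0999 0.0594] 81.9 z [0.0559 0.0576 0.0779]
red [354.1156 187.985 ] [0.6296 0.0586 0.0983] [0.025  0.1113]
```

View pics/wrist12.png

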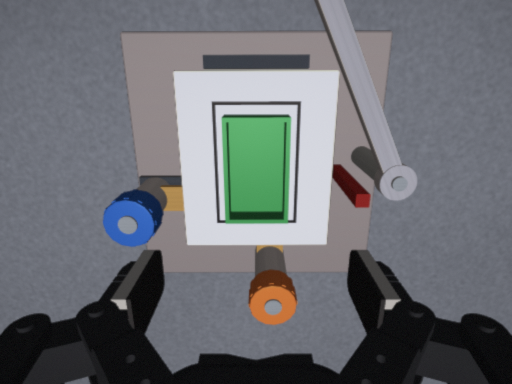

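Run:
```python
from tray import *
from bench import arm
s=arm.state(); plan(s,[.60,.17,.29],18.7); print(s['joints'])
```

```text
clock 20.47 tcp [0.5452 0.0772 0.2901] yaw -8.23 shift tool mm [99.7 40.9  0. ] share [0.1995 0.0818 0.    ]
 turn deg [ -0.1   -0.03 -26.93] share [-0.016 -0.005 -4.489]
[-1.2795  0.3056  1.2781  1.7697 -0.3043  1.2955 -0.0727]
```

>>> {"api": "carry_out", "payload": {
  "slide": [
    [0,0,0],
    [0,0,0],
    [0,0,0],
    [0,0,0],
    [0,0,0],
    [0,0,0],
    [0,0,0]
  ],
  "turn": [
    [0,0,-0.7],
    [0,0,-0.9],
    [0,0,-0.9],
    [0,0,-0.9],
    [0,0,-0.9],
    [0,0,0],
    [0,0,0]
  ],
  "claw": [100,100,100,100,100,100,100]
}}

```text
clock: 21.05
tcp_pos: [0.542, 0.0767, 0.2838]
tcp_rot: [-0.003, 0.584, 0.812, -0.004]
ft_force: [-0.7, 0.1, -1.4]
finger_gap: 1.001
```

Run:
```python
from tray import *
from bench import arm
s=arm.state(); plan(s,[.60,.17,.29],18.7); print(s['joints'])
```

```text
clock 21.05 tcp [0.542  0.0767 0.2838] yaw 18.52 shift tool mm [70.1 84.6 -7.1] share [ 0.1402  0.1692 -0.0142]
 turn deg [-0.64 -0.01 -0.18] share [-0.106 -0.002 -0.03 ]
[-1.2098  0.254   1.1612  1.778  -0.2402  1.2797  0.3353]
```

J3 is backing off from its limit; continue.

>>> {"api": "carry_out", "payload": {
  "slide": [
    [0.028,0.034,-0.003],
    [0.028,0.034,-0.003],
    [0.028,0.034,-0.003],
    [0.028,0.034,-0.003],
    [0.028,0.033,-0.002],
    [0,0,0],
    [0,0,0]
  ],
  "turn": [
    [-0.1,0,0],
    [0,0,0],
    [0,0,0],
    [0,0,0],
    [0,0,0],
    [0,0,0],
    [0,0,0]
  ],
  "claw": [100,100,100,100,100,100,100]
}}

```text
clock: 21.63
tcp_pos: [0.6015, 0.1719, 0.2852]
tcp_rot: [-0.003, 0.595, 0.804, -0.003]
ft_force: [-0.6, -0.8, 1.0]
finger_gap: 1.0
```

Run:
```python
from tray import *
from bench import arm
s=arm.state(); plan(s,[.60,.17,.29],18.7); print(s['joints'])
c=snap('wrist',13)
W=cloud(c);H=hsv(c)
for m,st,ce in blobs(((H[...,0]<6)|(H[...,0]>174))&(H[...,1]>140)&(H[...,2]>60),40): w=W[m];print('red',ce,np.nanmedian(w,0),np.nanpercentile(w[:,2],[2,98])); t=m&(W[...,2]>.146); print(t.sum(),W[t].mean(0))
```

```text
clock 21.63 tcp [0.6015 0.1719 0.2852] yaw 16.98 shift tool mm [-1.4 -2.  -4.8] share [-0.0029 -0.004  -0.0096]
 turn deg [-0.45 -0.03 -1.72] share [-0.075 -0.005 -0.287]
[-1.1264  0.46    1.0562  1.5861 -0.4069  1.3441  0.2777]
red [288.5215 137.4373] [0.6069 0.2233 0.149 ] [0.1188 0.1507]
429 [0.6082 0.2222 0.1493]
red [250.1395 289.1724] [0.6289 0.0587 0.0812] [0.02   0.1112]
0 [nan nan nan]<stdin>:6: RuntimeWarning: Mean of empty slice.
  ret = um.true_divide(
```

View pics/wrist13.png

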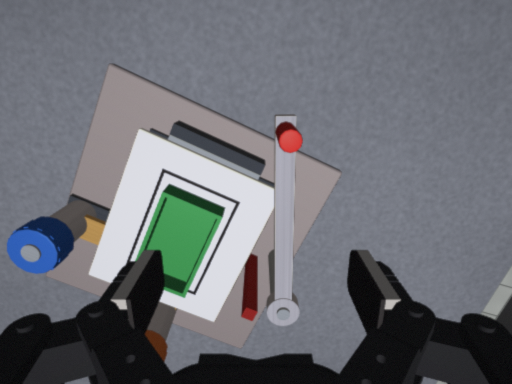

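Run:
```python
from tray import *
from bench import arm
plan(arm.state(),[.6082,.2222,.24],17.8)
```

```text
clock 21.68 tcp [0.6012 0.1726 0.285 ] yaw 17.04 shift tool mm [45.4 21.6 44.9] share [0.0907 0.0432 0.0898]
 turn deg [-0.46 -0.07 -0.76] share [-0.076 -0.011 -0.126]
```

>>> {"api": "carry_out", "payload": {
  "slide": [
    [0.03,0.014,0.02],
    [0.03,0.014,0.03],
    [0.03,0.014,0.03],
    [0,0,0.01],
    [0,0,0],
    [0,0,0]
  ],
  "turn": [
    [-0.07,0,-0.12],
    [0,0,0],
    [0,0,0],
    [0,0,0],
    [0,0,0],
    [0,0,0]
  ],
  "claw": [100,100,100,100,100,100]
}}

```text
clock: 22.18
tcp_pos: [0.606, 0.2247, 0.2338]
tcp_rot: [-0.002, 0.592, 0.806, -0.001]
ft_force: [-0.1, -0.5, 0.4]
finger_gap: 0.997
```

Run:
```python
from tray import *
from bench import arm
plan(arm.state(),[.6082,.2222,.19],17.8)
```

```text
clock 22.18 tcp [0.606  0.2247 0.2338] yaw 17.40 shift tool mm [-3.2  1.5 43.7] share [-0.0063  0.003   0.0875]
 turn deg [-0.17 -0.13 -0.4 ] share [-0.028 -0.021 -0.067]
```

>>> {"api": "carry_out", "payload": {
  "slide": [
    [-0.006,0.003,0.01],
    [0,0,0.025],
    [0,0,0.025],
    [0,0,0.025],
    [0,0,0],
    [0,0,0],
    [0,0,0],
    [0,0,0],
    [0,0,0],
    [0,0,0]
  ],
  "turn": [
    [0,0,0],
    [0,0,0],
    [0,0,0],
    [0,0,0],
    [0,0,0],
    [0,0,0],
    [0,0,0],
    [0,0,0],
    [0,0,0],
    [0,0,0]
  ],
  "claw": [100,100,100,100,60,30,30,30,30,30],
  "force": 20
}}

```text
clock: 23.02
tcp_pos: [0.6089, 0.2186, 0.188]
tcp_rot: [-0.001, 0.594, 0.804, -0.0]
ft_force: [-0.1, 0.4, 0.2]
finger_gap: 0.302
```

Run:
```python
from tray import *
from bench import arm
s=arm.state();plan(s,[.6082,.2222,.19],17.8);print(s['ft_force'],s['finger_gap'],s['joints']);snap('wrist',14)
```

```text
clock 23.02 tcp [0.6089 0.2186 0.188 ] yaw 17.09 shift tool mm [ 3.6  0.4 -2. ] share [ 0.0073  0.0008 -0.0041]
 turn deg [-0.09 -0.12 -0.71] share [-0.015 -0.019 -0.118]
[-0.13    0.3856  0.1912] 0.30162534853555795 [-1.1088  0.5815  0.9694  1.6432 -0.5109  1.1934  0.2773]
```

View pics/wrist14.png

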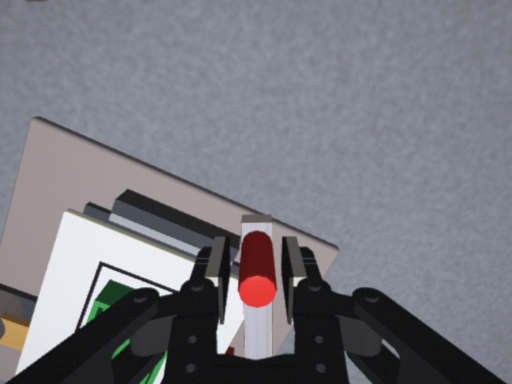

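>>> {"api": "carry_out", "payload": {
  "slide": [
    [0.006,-0.017,-0.004],
    [0,-0.017,0],
    [0,-0.017,0],
    [0,-0.017,0],
    [0,-0.017,0],
    [0,-0.017,0],
    [0,-0.017,0],
    [0,-0.017,0],
    [0,0,0]
  ],
  "turn": [
    [0,0,-0.5],
    [0,0,-0.5],
    [0,0,-0.5],
    [0,0,-0.5],
    [0,0,-0.5],
    [0,0,-0.5],
    [0,0,-0.5],
    [0,0,-0.5],
    [0,0,0]
  ],
  "claw": [30,30,30,30,30,30,30,30,30]
}}

```text
clock: 23.82
tcp_pos: [0.5481, 0.1897, 0.193]
tcp_rot: [0.001, 0.404, 0.915, 0.003]
ft_force: [0.9, -0.4, 0.3]
finger_gap: 0.299
```

```bash
cat > comb.py <<'E'
from tray import *
from bench import arm
pin=np.array([.6589,.0644])
def st():
    s=arm.state(); d=s['tcp_pos'][:2]-pin; a=np.degrees(np.arctan2(d[1],d[0])); print('r %.4f ang %.2f theta %.2f'%(np.hypot(*d),a,171.94-a),s['ft_force'],s['finger_gap'],s['joints'])
    return s,a
def tgt(s,a,r=.165):
    a=np.radians(a); plan(s,[pin[0]+r*np.cos(a),pin[1]+r*np.sin(a),.19],np.degrees(a)-90)
E
python3 - <<'E'
from comb import *
s,a=st(); tgt(s,a)
c=snap('wrist',15)
E
```

```text
r 0.1672 ang 131.49 theta 40.45 [ 0.8742 -0.4051  0.3171] 0.2991771096684656 [-1.1708  0.3908  0.9423  1.8134 -0.354   1.1107  0.6334]
clock 23.82 tcp [0.5481 0.1897 0.193 ] yaw 42.32 shift tool mm [-2.2 -0.1  3. ] share [-0.0044 -0.0001  0.0059]
 turn deg [0.35 0.01 0.83] share [0.059 0.002 0.138]
```

View pics/wrist15.png

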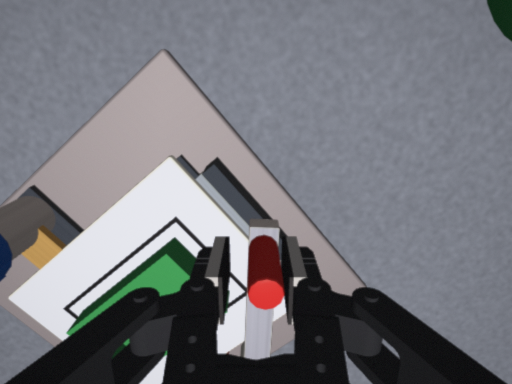

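>>> {"api": "carry_out", "payload": {
  "slide": [
    [-0.004,-0.017,0.006],
    [0,-0.017,0],
    [0,-0.017,0],
    [0,-0.017,0],
    [0,-0.017,0],
    [0,-0.017,0],
    [0,-0.017,0],
    [0,-0.017,0],
    [0,-0.017,0],
    [0,-0.017,0],
    [0,0,0]
  ],
  "turn": [
    [0.05,0,-0.36],
    [0,0,-0.5],
    [0,0,-0.5],
    [0,0,-0.5],
    [0,0,-0.5],
    [0,0,-0.5],
    [0,0,-0.5],
    [0,0,-0.5],
    [0,0,-0.5],
    [0,0,-0.5],
    [0,0,0]
  ],
  "claw": [30,30,30,30,30,30,30,30,30,30,30]
}}

```text
clock: 24.78
tcp_pos: [0.5057, 0.1239, 0.1925]
tcp_rot: [0.004, 0.16, 0.987, 0.003]
ft_force: [-0.4, -0.7, 0.2]
finger_gap: 0.3
```

Run:
```python
from comb import *
s,a=st(); tgt(s,a)
c=snap('wrist',16)
```

```text
r 0.1643 ang 158.77 theta 13.17 [-0.3875 -0.6639  0.1632] 0.2995121605634535 [-1.1305  0.2094  0.9062  1.9549 -0.1922  1.0544  1.1084]
clock 24.78 tcp [0.5057 0.1239 0.1925] yaw 71.59 shift tool mm [0.7 0.  2.5] share [0.0014 0.     0.0051]
 turn deg [0.43 0.39 2.82] share [0.072 0.065 0.469]
```

View pics/wrist16.png

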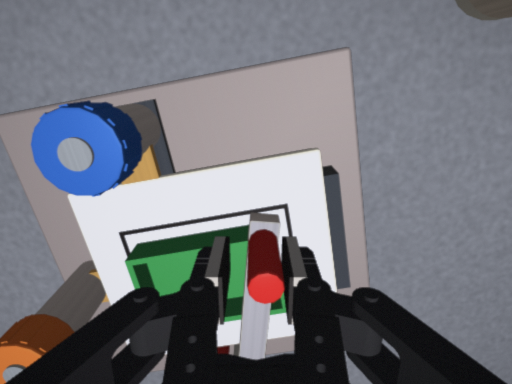

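>>> {"api": "carry_out", "payload": {
  "slide": [
    [0.001,-0.017,0.004],
    [0,-0.017,0],
    [0,-0.017,0],
    [0,-0.017,0],
    [0,0,0]
  ],
  "turn": [
    [0.06,0.06,0],
    [0,0,-0.5],
    [0,0,-0.5],
    [0,0,-0.5],
    [0,0,0]
  ],
  "claw": [30,30,30,30,30]
}}

```text
clock: 25.25
tcp_pos: [0.4971, 0.0934, 0.1906]
tcp_rot: [0.001, 0.085, 0.996, -0.0]
ft_force: [-0.1, -0.1, 0.7]
finger_gap: 0.3
```

Run:
```python
from comb import *
s,a=st(); tgt(s,a)
```

```text
r 0.1643 ang 169.85 theta 2.09 [-0.1274 -0.0962  0.6576] 0.3000682851454772 [-1.0905  0.1744  0.9026  1.9847 -0.1569  1.0523  1.2835]
clock 25.25 tcp [0.4971 0.0934 0.1906] yaw 80.26 shift tool mm [0.7 0.  0.6] share [0.0013 0.     0.0012]
 turn deg [0.   0.07 0.41] share [0.001 0.012 0.068]
```

Remaining ≈ 2.1° + 1.7° play (≈11 mm). Small steps now, watching the force.

>>> {"api": "carry_out", "payload": {
  "slide": [
    [0,-0.008,0],
    [0,-0.008,0],
    [0,0,0]
  ],
  "turn": [
    [0,0,-0.15],
    [0,0,0],
    [0,0,0]
  ],
  "claw": [30,30,30]
}}

```text
clock: 25.5
tcp_pos: [0.4961, 0.0858, 0.1904]
tcp_rot: [0.0, 0.08, 0.997, -0.0]
ft_force: [-0.2, 0.4, -0.6]
finger_gap: 0.297
```

>>> {"api": "carry_out", "payload": {
  "slide": [
    [0,-0.006,0],
    [0,-0.006,0]
  ],
  "turn": [
    [0,0,0],
    [0,0,0]
  ],
  "claw": [30,30]
}}

```text
clock: 25.67
tcp_pos: [0.4954, 0.0812, 0.1905]
tcp_rot: [0.001, 0.08, 0.997, 0.0]
ft_force: [1.4, 12.9, -2.4]
finger_gap: 0.3
```

Run:
```python
from comb import *
s,a=st(); tgt(s,a)
c=snap('wrist',17)
```

```text
r 0.1643 ang 174.15 theta -2.21 [ 1.3592 12.9032 -2.436 ] 0.29993814725608736 [-1.0779  0.1639  0.9093  1.9934 -0.149   1.0506  1.3096]
clock 25.67 tcp [0.4954 0.0812 0.1905] yaw 80.81 shift tool mm [ 0.7 -0.   0.5] share [ 0.0013 -0.0001  0.001 ]
 turn deg [ 0.02  0.06 -3.34] share [ 0.004  0.01  -0.557]
```

View pics/wrist17.png

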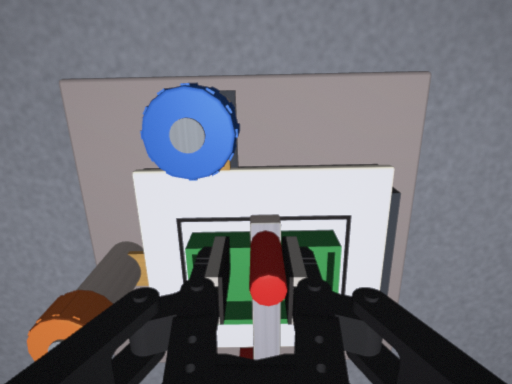

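>>> {"api": "carry_out", "payload": {
  "slide": [
    [0,0.006,0],
    [0,0,0],
    [0,0,-0.02],
    [0,0,-0.04],
    [0,0,-0.06],
    [0,0,-0.06],
    [0,0,-0.04],
    [0,0,0],
    [0,0,0]
  ],
  "turn": [
    [0,0,0],
    [0,0,0],
    [0,0,0],
    [0,0,0],
    [0,0,0],
    [0,0,0],
    [0,0,0],
    [0,0,0],
    [0,0,0]
  ],
  "claw": [30,45,45,45,45,45,45,45,45]
}}

```text
clock: 26.47
tcp_pos: [0.4954, 0.082, 0.3082]
tcp_rot: [0.0, 0.083, 0.997, -0.001]
ft_force: [0.7, 0.4, -0.2]
finger_gap: 0.449
```

Run:
```python
from comb import *
s,a=st()
c=snap('wrist',18)
W=cloud(c);H=hsv(c)
for m,st_,ce in blobs(((H[...,0]<6)|(H[...,0]>174))&(H[...,1]>140)&(H[...,2]>60),40):
    t=m&(W[...,2]>.146)
    if t.sum()>20:
        P=W[t].mean(0); d=P[:2]-pin; print('peg',ce,P,'r',np.hypot(*d),'theta deg',171.94-np.degrees(np.arctan2(d[1],d[0])))
```

```text
r 0.1645 ang 173.85 theta -1.91 [ 0.6576  0.4389 -0.1851] 0.4488679264275136 [-1.1511 -0.0039  0.9115  1.8456  0.0063  1.2986  1.1636]
peg [261.6499 187.2052] [0.4945 0.0876 0.1492] r 0.165998362494167 theta deg -0.019208066491984255
```

View pics/wrist18.png

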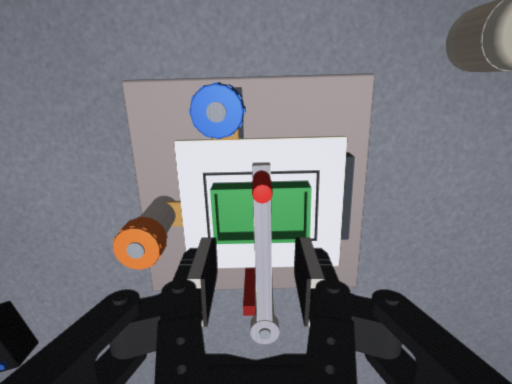

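Run:
```python
from tray import *
from bench import arm
c=load('wrist18.npz')
try: analyse(c,-8.06)
except Exception as e: print(e)
trays(c)
W=cloud(c);p=c['p'].astype(int);H=hsv(c)
w=(p.min(-1)>150)&(H[...,1]<50)&(abs(W[...,2]-.053)<.006); w=cv2.erode(w.astype(np.uint8),np.ones((3,3)))>0; w[240:]=False
cc,nn,s,k=fit(W[w]); y=np.radians(-8.06); print(cc,nn,k,'frame',nn@[-np.sin(y),np.cos(y),0],'plate',nn@[np.cos(y),np.sin(y),0])
s=arm.state(); print(s['clock'],s['ft_force'])
snap('top',18)
a=cv2.imread('pics/top18.png')[90:290,100:430]; cv2.imwrite('pics/top18c.png',cv2.resize(a,None,fx=2.4,fy=2.4))
```

```text
plate n [ 0.0007 -0.0039  1.    ] c [0.5115 0.0876 0.0531] std 0.0006736173275154228 6620
bench n [0.0007 0.     1.    ] z -0.0005316042928699537 0.0007323673361527764 81334
outline [0.5656 0.116 ] [0.1171 0.0606] 1.2363545894622803
 yaw foot -88.76364541053772
tilts abs frame -0.0038 plate 0.0012 | rel bench frame -0.0039 plate 0.0005
orange circle 0.5419 -0.0371 r 0.0225 mean [ 0.542  -0.0374] ztop 0.11234647872109631
blue circle 0.4328 0.0615 r 0.0225 mean [0.4324 0.0614] ztop 0.11199652084230279
px [232. 213.] [211 183  43  61] rim rect [0.5248 0.0529] [0.0405 0.0908] long dir 172.4 all [0.5248 0.0529] [0.0405 0.0908] 172.4 z [0.0558 0.0578 0.0776]
px [290. 211.] [272 182  39  60] rim rect [0.5343 0.1123] [0.0374 0.0896] long dir 170.4 all [0.5342 0.1119] [0.0376 0.0897] 170.9 z [0.056  0.0579 0.0779]
[0.5094 0.0873 0.0531] [ 0.0007 -0.0037  1.    ] 8200 frame -0.003610554689520242 plate 0.0012384589452767304
26.5167 [ 0.4583 -0.3238  0.7309]
```

View pics/top18c.png

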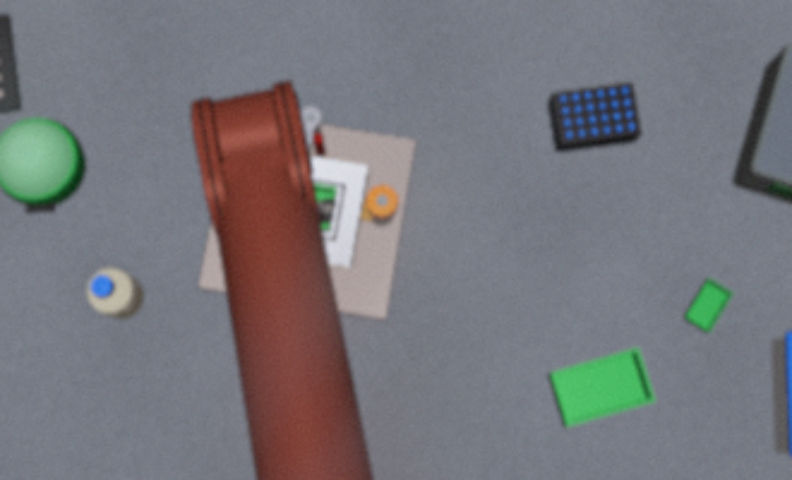

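Run:
```python
from bench import arm
print(arm.job_done()); print(arm.state()['clock'])
```

```text
the job is handed in; nothing more can be done
None
the job is handed in; nothing more can be done
```

I did the job in the order asked and handed it in at about 26.6 s of the 72 s allowed. Handing in gives no verdict, so what follows is my own measurement.

- **Levelling:** With the plate empty, I turned the orange knob about 77° clockwise and the blue knob about 70° counter-clockwise. Relative to the bench, the plate tilt read 0.0002 to 0.0005 rad.
- **Frame tilt readings disagree:** The frame read -0.0005 rad just after the orange knob was turned, -0.0025 after the blue knob, and -0.0039 at the end. The last view had the plate partly covered. A leftover tilt of a few mrad (about 0.2° at most) is therefore possible. I did not correct it, because the tray was already on the plate.
- **Tray:** I picked the 60 x 100 mm tray out of the three green ones by its measured size, 59 x 101 x 24 mm. It stands right side up inside the outline, within about 1 mm of the centre and 0.5° of the outline's direction. I lowered it in small steps until it stopped, then let go.
- **Comb arm:** I swung the arm by its red peg until the force rose to about 13 N, which is the red stop. After I let go, its angle measured -0.02°.
- **Left alone:** I never reached for the bottle, the tube box or the centrifuge. In the last overhead picture they look to be where they started, though I did not measure them again. The gripper was well above everything and clear of contact at hand-in.

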